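Hang the panel frame on its two post hooks

TASK

Pick up the perforated panel by its crossbar and hang it on the two hooks of the post stand, each hook between the pair of collars at its end of the bar. Lower it gently and, while still holding it, make sure by feel that both hooks are carrying it before you let go; never press or knock it hard against the hooks or posts (about 15 N would shift a clamp). Leave the other things on the bench where they are.

Things in the scene. Friction and masses are not known exactly. Their poses are not given: they have to be found in the camera images.
- panel: Loose frame, 0.4-0.65 kg, standing on two feet (bars 70 mm long in x, 14 wide, 10 high, at y = +-58 mm). Black perforated plate 6 mm thick (x), 140 wide (y), 10-94 mm up; above it two flat straps (14 mm wide, at y = +-58 mm) carry a round steel crossbar along y, axis 145 mm up. Origin: on the underside below the bar's middle; z up. Same both ways round.
- bar_mid (a point): Middle of the crossbar, on its axis, 145 mm above the panel's underside: the place to grip. The bar is 12 mm in diameter, 240 mm long, bare between the straps. Further out it carries four knurled aluminium collars (22 mm diameter, 6 mm thick) at y = +-85 and +-117 mm.
- seat_a (a point): Point on the bar's axis midway between the two collars at the panel's +y end (y = +101 mm); a 26 mm long bare stretch of bar where a hook goes.
- seat_b (a point): The same at the -y end (y = -101 mm).
- stand: Fixed post stand: a dark base slab 130 x 270 x 12 mm with two steel posts and two black hooks. Origin: on the bench, below the middle of the line joining the two hook seats; y runs along that line, and the posts stand on the +x side (the hooks reach from them towards -x), z up.
- post_left: Steel post at the stand's +y side (25 mm diameter, top 224 mm above the bench, its axis 55 mm behind the hook seat in the stand's +x), with the hook it carries. Origin: on the bench below the nominal seat of its hook (stand y = +100 mm); axes as the stand.
- post_right: The same at the stand's -y side (stand y = -100 mm).
- hook_left (a point): NOMINAL seat of the bar's axis in the left hook, 200 mm above the bench. The hook is a rigid black U, 10 mm wide (y), open upwards: flat floor 6 mm below this point, two prongs 20 mm high, 22 mm apart at the floor, 29 at the top. Its clamp was set by hand: the true height is anywhere from 12 mm below to 12 mm above, differs per hook, and is NOT reported (this point does not follow it).
- hook_right (a point): The same for the right hook, with its own unreported height error of up to 12 mm up or down. The two hooks are 200 mm apart, so the seated bar may slope a little along its length.
- adjuster: Bystander: dark knurled adjuster screw standing upright, 32 mm diameter, 75 mm high; origin under its centre.
- lens_ring: Bystander: black lens ring lying flat, 60 mm outside diameter, 14 mm high; origin under its centre.
- screw_tray: Bystander: open aluminium tray 70 x 100 x 25 mm; origin under its centre.
- rail_carrier: Bystander: black block 50 x 60 x 20 mm with a dark post holder on top, 55 mm high; origin under its centre.

How it is judged:
On the way, in this order (a step that is already met when the one before it is completed fails the run):
1. the panel is picked up off the bench (height (world z) of panel above 0.02 m and contact force between the fingers and panel above 2 N), for 0.2 s.
2. with the panel still held in the fingers, both hooks carry it: each bears at least 1 N with the bar in the hook (((horizontal distance between seat_a and hook_left below 0.012 m and z of seat_a in the frame of hook_left between -0.0155 and 0.0155 m and horizontal distance between seat_b and hook_right below 0.012 m and z of seat_b in the frame of hook_right between -0.0155 and 0.0155 m) or (horizontal distance between seat_a and hook_right below 0.012 m and z of seat_a in the frame of hook_right between -0.0155 and 0.0155 m and horizontal distance between seat_b and hook_left below 0.012 m and z of seat_b in the frame of hook_left between -0.0155 and 0.0155 m)) and contact force between panel and post_left above 1 N and contact force between panel and post_right above 1 N and contact force between the fingers and panel above 2 N), for 0.3 s.
At the end, for the whole second after the job is handed in: The panel hangs at rest (slower than 20 mm/s, within 0.25 rad of upright) from both hooks: each bare stretch between collars is within 12 mm, seen from above, and 15.5 mm in height of a different hook's nominal seat, and each hook carries at least 0.8 N (((horizontal distance between seat_a and hook_left below 0.012 m and z of seat_a in the frame of hook_left between -0.0155 and 0.0155 m and horizontal distance between seat_b and hook_right below 0.012 m and z of seat_b in the frame of hook_right between -0.0155 and 0.0155 m) or (horizontal distance between seat_a and hook_right below 0.012 m and z of seat_a in the frame of hook_right between -0.0155 and 0.0155 m and horizontal distance between seat_b and hook_left below 0.012 m and z of seat_b in the frame of hook_left between -0.0155 and 0.0155 m)) and contact force between panel and post_left above 0.8 N and contact force between panel and post_right above 0.8 N and linear speed of panel below 0.02 m/s and angle between panel's own z axis and vertical below 0.25 rad); the robot touches nothing.
It fails at once if the panel is pressed or knocked against the left hook or post with more than 15 N (contact force between panel and post_left above 15 N).
It fails at once if the panel is pressed or knocked against the right hook or post with more than 15 N (contact force between panel and post_right above 15 N).
It fails at once if a bystander (adjuster, lens ring, tray or rail carrier) is moved more than 15 mm (distance of any of adjuster, lens_ring, screw_tray, rail_carrier from where it was at the start of the episode above 0.015 m).
It also fails if it takes over 54 s, if anything falls off the work surface, if the arm or the gripper's body presses on something with over 40 N, if the wrist force passes 120 N, or if a joint passes its speed limit or range.

ROBOT

A 6-joint arm with a two-finger parallel gripper is mounted at the origin on the work surface. World frame = base frame: x ahead of the robot, y to its left, z up, the work surface at z = 0. Lengths are in m, angles in rad, forces in N, time in s.
With the tool pointing down it reaches from about 0.35 to 0.725 m from the base axis. Payload 6 kg.
Tool frame: the origin (TCP) lies on the mounting face of the last link; the fingertips stand ahead of it and the grasp point (between the pads) lies 155 mm ahead of it (tcp_to_tips is the z of the fingertips in the tool frame, in m); z points along the fingers, y is the direction in which the jaws open and shut (so a half turn about z gives the same grasp; the last joint's range is limited). The gripper opens to 85 mm and grips with 20 to 120 N. Pads are 22 mm wide; open, the fingers measure 114 mm over their backs; the gripper's body (76 mm by 85 mm) begins 54 mm behind the grasp point. The pads swing forward as they close: fully open they stand 13 mm farther back than shut.
Start: joints at [1.528, 0.04, 0.085, 0, -1.615, -0.334], TCP at [0.221, 0.558, 0.405] pointing down, gripper open.
Joint ranges: [-2.56, 2.56], [-1.29, 2.01], [-1.08, 1.49], [-3.29, 1.98], [-2.81, -0.18], [-2.99, 2.99]. Speed limits (rad/s): [2.57, 2.57, 3.01, 3.14, 3.14, 3.14].

INTERFACE

Orientations are given as a rotation vector (axis times angle).
In Python, from station import * gives the robot as it stands.
- The arm moves only by the tool drive_tool, never from a script. Its argument "increments" is a list of rows, each a list of 5 numbers: the closure, from -1 (fully open) to 1 (shut), then the shift along the tool's x, y, z in cm, then the turn about the tool's z in degrees. In form: [[grip, x, y, z, yaw], ...]. A call has 1 to 5 rows; each row is the pose to reach, as a shift and turn from the pose measured when the call began, along the tool's axes at that moment; what a row does not reach only later rows make up. A row lasts 1/12 s, in which the tool goes at most 41.7 mm and 7.16 degrees, less where a joint would pass 70% of its speed; a pose out of reach is approached as far as the arm can. A call with a gripper value outside its range is refused whole. The fingers move at their own pace and stop on an object; the grip force is fixed at half the most. Time passes only in rows, so rows that repeat a pose let the fingers close. It gives the time, the measured TCP pose, the force and the opening at its end, in the units of the state.
- sense(): the state, without advancing time (a new reading comes with each control period).
- camera(name): name is "side" or "top"; returns a dict with "frame" (480x640x3 uint8, red, green, blue), "range_z" (480x640 float32, m along the optical axis (not along the pixel's ray), 0 where there is no reading), "fovy" (degrees; the focal length in pixels is half the picture's height over the tangent of half this angle, whatever the lens; pixels are square), "cx", "cy" (the principal point, pixels), "k1" (the pictures are not rectified: a ray, as slopes to the right and down, at radius r is drawn at 1 + k1 r^2 times it, then the intrinsics apply), "pose" (4x4, takes a point from camera to world coordinates). Camera axes: x right, y down, z forward; pixel columns grow to the right and rows downward; lengths in m; the calibration is good to about 2 mm. A picture is of the moment at which its call begins.
- close_job(): hands the job in, once; it reports no verdict.
The state is a dict: "time": time; "q": joint angles; "qd": joint speeds; "tau": joint torques, N m; "tcp_pos": TCP position; "orientation": TCP orientation; "force": force on the tool from outside, world axes, zero at the start; "torque": the same for the moment, N m; "grip_width": opening from 0.0 (shut) to 1.0 (fully open).
Only numpy, scipy, OpenCV 4.12 (cv2) and the standard library are available. Lean on these libraries where they do the work, as an engineer would, in place of code of your own. Each camera call takes 0.05 s, during which the arm holds its last target.

## Working session

There is one attempt and no reset: what is moved stays moved. The work goes in short steps, Python scripts to look and compute and a tool call to move; the robot and the scene stay as the last step left them, time stands still between calls to the robot, and variables do not carry over. Pictures are saved under pics/ and viewed, and the job is handed in when it is done.

Besides the shell and the picture viewer there is one more tool, called after "Request:" in YAML: its name, and indented under it one key for each argument. drive_tool: Moves the arm, as the interface text tells. Its arguments: {"type":"object","properties":{"increments":{"type":"array","items":{"type":"array","items":{"type":"number"}}}},"required":["increments"]}

```bash
ls; mkdir -p pics; cat > h.py <<'E'
import numpy as np, cv2
from station import *
def grab(n,tag):
    c=camera(n); np.savez('pics/%s.npz'%tag,**{k:np.array(v) for k,v in c.items()})
    cv2.imwrite('pics/%s.png'%tag,c['frame'][:,:,::-1]); return c
def load(tag):
    d=np.load('pics/%s.npz'%tag); return {k:d[k] for k in d}
def K(c):
    f=240/np.tan(np.radians(float(c['fovy']))/2); return f,float(c['cx']),float(c['cy']),float(c['k1'])
def slopes(c,u,v):
    f,cx,cy,k=K(c); d=np.array([(u-cx)/f,(v-cy)/f]); s=d.copy()
    for _ in range(30): s=d/(1+k*(s@s))
    return s
def pt(c,u,v,z=None,depth=None):
    s=slopes(c,u,v); P=c['pose']; r=P[:3,:3]@np.array([s[0],s[1],1]); o=P[:3,3]
    if z is not None: return o+r*(z-o[2])/r[2]
    if depth is None: depth=float(c['range_z'][int(round(v)),int(round(u))])
    return o+r*depth
def proj(c,p):
    f,cx,cy,k=K(c); P=c['pose']; q=P[:3,:3].T@(np.array(p)-P[:3,3]); s=q[:2]/q[2]; s=s*(1+k*(s@s)); return s*f+[cx,cy]
def cloud(c):
    f,cx,cy,k=K(c); v,u=np.mgrid[:480,:640]; d=np.stack([(u-cx)/f,(v-cy)/f],-1); s=d.copy()
    for _ in range(30): s=d/(1+k*(s**2).sum(-1,keepdims=True))
    r=np.concatenate([s,np.ones((480,640,1))],-1)*c['range_z'][...,None]
    P=c['pose']; w=r@P[:3,:3].T+P[:3,3]; w[c['range_z']<=0]=np.nan; return w
E
python3 - <<'E'
from h import *
s=sense()
for k,v in s.items(): print(k,np.round(v,4))
for n in('top','side'):
    c=grab(n,n+'0'); print(n,c['fovy'],c['cx'],c['cy'],c['k1']); print(np.round(c['pose'],3))
import station; print([x for x in dir(station) if x[0]!='_'])
E
```

```text
pics
time 0.0
q [ 1.5277e+00  4.0800e-02  8.3800e-02 -5.0000e-04 -1.6155e+00 -3.3370e-01]
qd [-0.0003  0.      0.0009  0.0014 -0.0005 -0.0005]
tau [-2.00000e-04 -3.68208e+01  3.47405e+01  6.93260e+00 -5.60000e-03
  0.00000e+00]
tcp_pos [0.2207 0.5579 0.4037]
orientation [ 3.0843e+00 -5.8810e-01 -4.0000e-04]
force [-0.3722 -0.0518 -0.3869]
torque [-0.0005 -0.0542  0.0232]
grip_width 1.0013
top 49.355814237092616 310.6959505206061 245.54700626134726 0.05050333079700541
[[ 0.044 -0.978  0.205  0.294]
 [-0.999 -0.044  0.007  0.012]
 [ 0.002 -0.206 -0.979  1.501]
 [ 0.     0.     0.     1.   ]]
side 48.056785950098444 312.86626462263246 247.54380940179 0.048812233391169475
[[ 9.580e-01 -2.010e-01  2.060e-01  2.900e-01]
 [-2.880e-01 -6.660e-01  6.880e-01 -9.690e-01]
 [-1.000e-03 -7.180e-01 -6.960e-01  1.149e+00]
 [ 0.000e+00  0.000e+00  0.000e+00  1.000e+00]]
['IKError', 'camera', 'close_job', 'sense', 'tcp_to_tips']
```

View pics/top0.png

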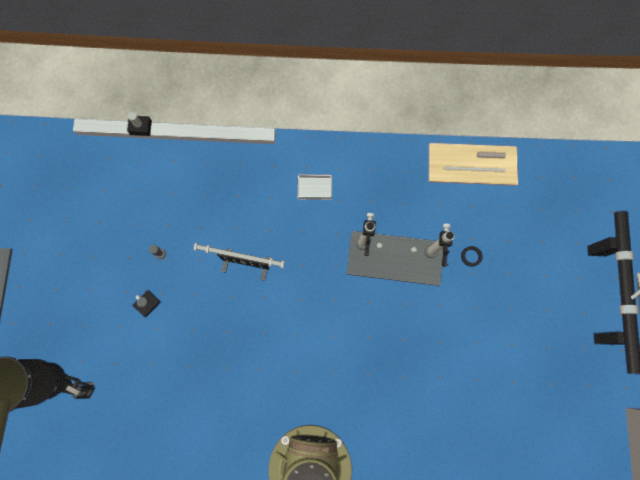

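View pics/side0.png

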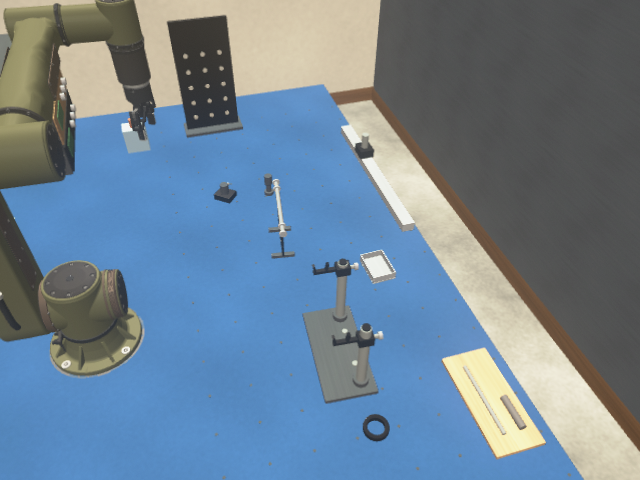

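```bash
python3 - <<'E'
from h import *
def crop(t,u0,v0,w,h,s):
    im=cv2.imread('pics/%s.png'%t)[v0:v0+h,u0:u0+w]; return cv2.resize(im,(w*s,h*s),interpolation=cv2.INTER_CUBIC)
cv2.imwrite('pics/c_top_panel.png',crop('top0',180,230,120,60,6))
cv2.imwrite('pics/c_top_stand.png',crop('top0',340,200,150,100,5))
cv2.imwrite('pics/c_side_stand.png',crop('side0',290,240,120,100,6))
cv2.imwrite('pics/c_side_stand2.png',crop('side0',300,310,120,100,6))
c=load('top0');w=cloud(c)
m=(w[...,2]>0.12)&(w[...,0]>.2)&(w[...,0]<.8)&(w[...,1]>-.5)&(w[...,1]<.45)
v,u=np.where(m); print(len(u))
bar=m&(np.mgrid[:480,:640][1]<300); P=w[bar]; print(P.min(0),P.max(0))
for t in range(196,286,6):
    vv=np.where(m[:,t])[0]; 
    if len(vv): print(t,vv,np.round(w[vv,t].mean(0),4))
E
```

```text
1186
[0.51474261 0.09170467 0.12252316] [0.57277099 0.32749423 0.1589702 ]
196 [243 244 245 246 247 248 249 250] [0.561  0.3231 0.1503]
202 [246 247 248 249] [0.5596 0.3078 0.1474]
208 [245 246 247 248 249 250 251 252] [0.5571 0.2913 0.1498]
214 [248 249 250 251 252] [0.5549 0.2763 0.1442]
220 [249 250 251 252 253] [0.5524 0.2598 0.1469]
226 [251 252 253 254] [0.5485 0.2433 0.1498]
232 [252 253 254 255] [0.5471 0.2278 0.147 ]
238 [253 254 255 256 257] [0.5432 0.2113 0.15  ]
244 [254 255 256 257 258] [0.5416 0.1956 0.1478]
250 [255 256 257 258 259] [0.5393 0.1794 0.1499]
256 [257 258 259 260] [0.5365 0.1638 0.1469]
262 [258 259 260 261 262] [0.5328 0.1476 0.1489]
268 [259 260 261 262 263] [0.5314 0.1319 0.1462]
274 [260 261 262 263 264] [0.529  0.1158 0.1482]
280 [262 263 264 265] [0.5259 0.0999 0.1476]
```

View pics/c_top_panel.png

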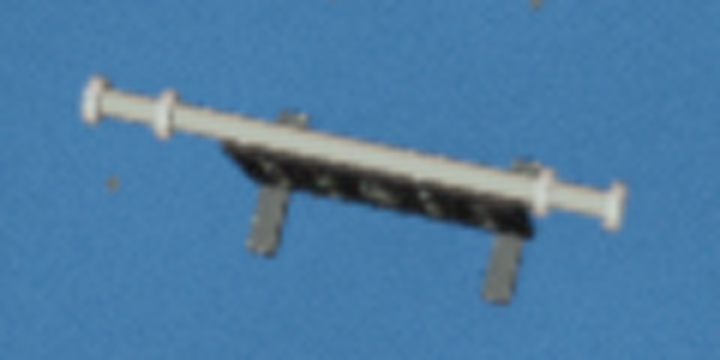

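View pics/c_top_stand.png

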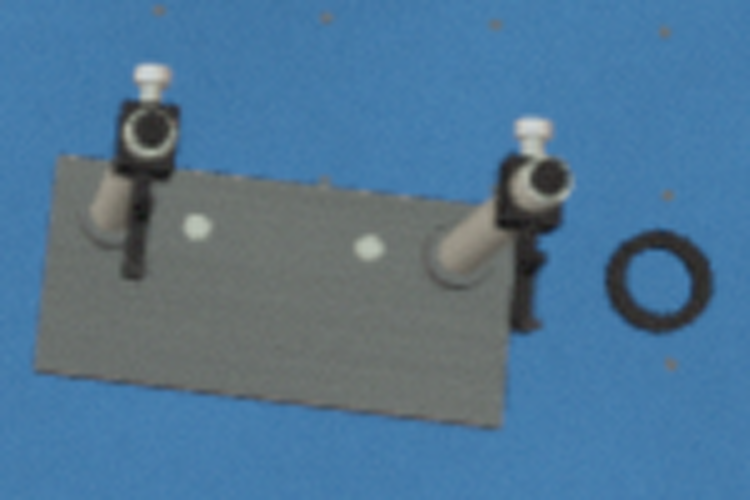

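View pics/c_side_stand.png

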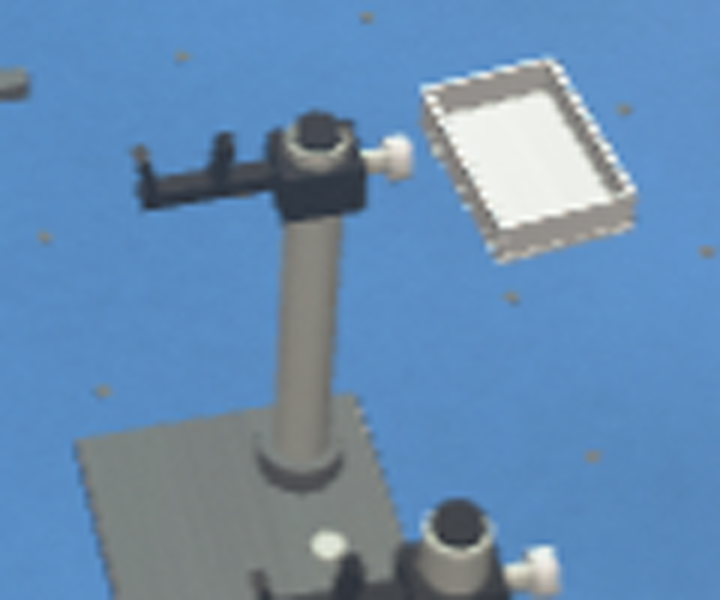

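View pics/c_side_stand2.png

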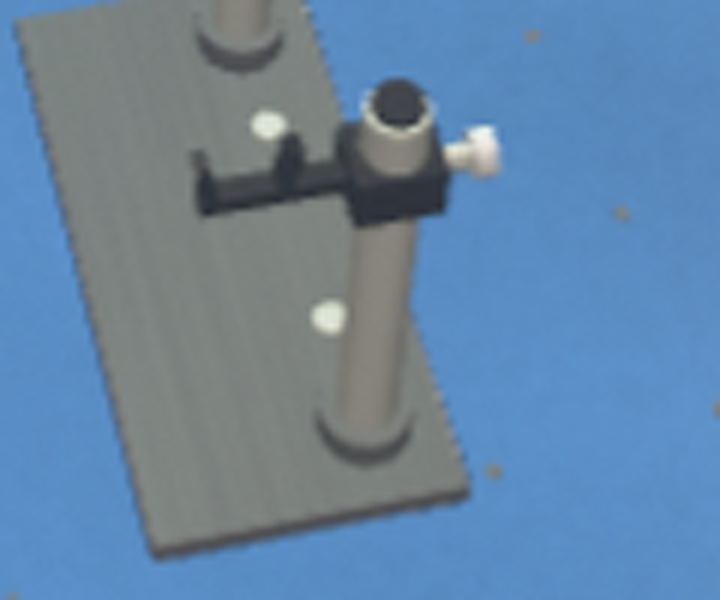

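```bash
python3 - <<'E'
from h import *
print('tips',tcp_to_tips)
c=load('top0'); s=load('side0')
T=lambda x,y:(340+x/5-.4,200+y/5-.4)
print('base corners');
for p in [(58,155),(38,372),(500,428)]: print(np.round(pt(c,*T(*p),z=.012),4))
print('posttops')
for p in [(151,131),(546,181)]: print(np.round(pt(c,*T(*p),z=.224),4), pt(c,*T(*p)))
S1=lambda x,y:(290+x/6-.4,240+y/6-.4); S2=lambda x,y:(300+x/6-.4,310+y/6-.4)
print('side posttops',np.round(pt(s,*S1(319,132),z=.224),4),np.round(pt(s,*S2(398,104),z=.224),4))
# panel bar: collars outer
B=lambda x,y:(180+x/6-.4,230+y/6-.4)
for p in [(93,100),(167,114),(542,192),(615,206)]: print('collar',np.round(pt(c,*B(*p),z=.15),4))
# side: bar clouds
w=cloud(s)
m=(w[...,2]>.13)&(w[...,2]<.17)&(w[...,0]>.45)&(w[...,0]<.62)&(w[...,1]>.08)&(w[...,1]<.34)
P=w[m]; A=np.polyfit(P[:,1],P[:,0],1); print('side bar',len(P),A,P[:,1].min(),P[:,1].max(),np.polyval(A,.21))
w=cloud(c)
m=(w[...,2]>.13)&(w[...,2]<.17)&(w[...,0]>.45)&(w[...,0]<.62)&(w[...,1]>.08)&(w[...,1]<.34)
P=w[m]; A=np.polyfit(P[:,1],P[:,0],1); print('top bar',len(P),A,P[:,1].min(),P[:,1].max(),np.polyval(A,.21))
for n,d in(('top',c),('side',s)):
    w=cloud(d); m=(w[...,2]>.17)&(w[...,2]<.24)&(w[...,0]>.35)&(w[...,0]<.7)&(w[...,1]>-.42)&(w[...,1]<0)
    v,u=np.where(m); print(n,len(u),u.min(),u.max(),v.min(),v.max())
E
```

```text
tips 0.1734
base corners
[ 0.6561 -0.0941  0.012 ]
[ 0.5272 -0.0862  0.012 ]
[ 0.5069 -0.3508  0.012 ]
posttops
[ 0.619  -0.1254  0.224 ] [ 0.61891334 -0.125404    0.22415088]
[ 0.6019 -0.3229  0.224 ] [ 0.60173812 -0.32272957  0.22465014]
side posttops [ 0.6187 -0.1232  0.224 ] [ 0.6023 -0.3224  0.224 ]
collar [0.5615 0.3255 0.15  ]
collar [0.5567 0.2927 0.15  ]
collar [0.5293 0.1264 0.15  ]
collar [0.5245 0.0942 0.15  ]
side bar 298 [0.15940362 0.50679543] 0.0905154623881066 0.3349613746312414 0.5402701937450336
top bar 454 [0.16157726 0.50976081] 0.09170467215232725 0.3274942277066464 0.5436920345934003
top 681 362 454 213 266
side 1089 312 383 259 347
```

```bash
python3 - <<'E'
from h import *
yaw=-0.0835; o=np.array([.5557,-.2190,0]); R=np.array([[np.cos(yaw),-np.sin(yaw),0],[np.sin(yaw),np.cos(yaw),0],[0,0,1]])
for n in('top','side'):
    c=load(n+'0'); w=(cloud(c)-o)@R
    for sg in(1,-1):
        m=(abs(w[...,1]-sg*.1)<.02)&(w[...,2]>.16)&(w[...,0]<.04)&(w[...,0]>-.04)
        P=w[m]; print(n,sg,len(P),'y',np.round(np.percentile(P[:,1],[5,50,95]),4))
        for a in np.arange(-.032,.04,.004):
            q=P[(P[:,0]>=a)&(P[:,0]<a+.004)]
            if len(q): print('%.3f'%a,len(q),np.round(np.percentile(q[:,2],[0,20,50,80,100]),4))
E
```

```text
top 1 118 y [0.0918 0.0994 0.1076]
-0.020 8 [0.2005 0.2027 0.2234 0.2262 0.2283]
-0.016 6 [0.2026 0.2096 0.221  0.2233 0.2244]
-0.012 2 [0.2033 0.2035 0.2038 0.2041 0.2043]
-0.008 7 [0.1949 0.2003 0.2015 0.2046 0.2059]
-0.004 9 [0.2021 0.2032 0.2053 0.2073 0.21  ]
0.000 5 [0.2    0.2012 0.206  0.2071 0.2086]
0.004 5 [0.2006 0.2024 0.203  0.2047 0.2056]
0.008 6 [0.1994 0.2009 0.202  0.2073 0.211 ]
0.012 16 [0.1974 0.2039 0.2125 0.2169 0.2298]
0.016 7 [0.2188 0.22   0.2224 0.2257 0.2262]
0.020 4 [0.2226 0.2229 0.2235 0.2255 0.2277]
0.024 3 [0.2036 0.2046 0.2062 0.2076 0.2085]
0.028 6 [0.1993 0.2017 0.2035 0.2047 0.2066]
0.032 7 [0.2014 0.2033 0.204  0.2056 0.2072]
0.036 27 [0.1892 0.196  0.2038 0.2102 0.2152]
top -1 122 y [-0.1075 -0.1012 -0.0964]
-0.020 7 [0.1895 0.1953 0.2084 0.2096 0.2146]
-0.016 12 [0.1804 0.1851 0.2041 0.21   0.2114]
-0.012 2 [0.187  0.1901 0.1949 0.1996 0.2028]
-0.008 7 [0.183  0.1847 0.1865 0.1883 0.1943]
-0.004 7 [0.183  0.1849 0.1876 0.19   0.1918]
0.000 7 [0.1843 0.1864 0.1886 0.1901 0.1942]
0.004 6 [0.1854 0.1867 0.1872 0.1885 0.1894]
0.008 6 [0.186  0.1865 
[... 1191 characters left out ...]
.214 ]
-0.020 22 [0.1848 0.189  0.2047 0.2103 0.2121]
-0.016 14 [0.1826 0.1892 0.1969 0.2046 0.2126]
-0.012 8 [0.1839 0.1849 0.1885 0.191  0.1912]
-0.008 10 [0.1872 0.1886 0.1896 0.191  0.1933]
-0.004 12 [0.1838 0.1863 0.1896 0.1922 0.1934]
0.000 11 [0.1814 0.1876 0.1903 0.1913 0.1932]
0.004 11 [0.1837 0.1887 0.1892 0.1919 0.1929]
0.008 15 [0.184  0.1893 0.1926 0.1962 0.2   ]
0.012 25 [0.1833 0.1952 0.2011 0.2105 0.2121]
0.016 17 [0.1864 0.192  0.2073 0.2101 0.2156]
0.020 10 [0.1827 0.1881 0.1902 0.1912 0.1959]
0.024 11 [0.1826 0.1879 0.1903 0.192  0.1926]
0.028 10 [0.1866 0.1882 0.1902 0.191  0.1915]
0.032 14 [0.1821 0.1877 0.1901 0.1911 0.1999]
0.036 44 [0.1726 0.1835 0.194  0.1989 0.2013]
```

```bash
cat >> h.py <<'E'
from scipy.spatial.transform import Rotation as Ro
def need(x,y,z,hd):
    """tool shift(cm) and yaw(deg) to get TCP to x,y,z with tool y heading hd (deg) or +180"""
    s=sense(); R=Ro.from_rotvec(s['orientation']).as_matrix(); d=R.T@(np.array([x,y,z])-s['tcp_pos'])*100
    h=np.degrees(np.arctan2(R[1,1],R[0,1])); t=[(h-hd+a+180)%360-180 for a in(0,180)]
    print('t %.2f'%s['time'],'pos',np.round(s['tcp_pos'],4),'head %.2f'%h,'tilt z',np.round(R[:,2],4),'F',np.round(s['force'],2),'M',np.round(s['torque'],3),'w %.3f'%s['grip_width'])
    print('shift cm',np.round(d,2),'yaw',np.round(t,2)); return s
E
python3 -c "
from h import *
need(.544,.2097,.405,-9.1)"
```

```text
t 0.10 pos [0.2207 0.5579 0.4038] head -111.59 tilt z [-5.0e-04 -1.6e-03 -1.0e+00] F [0.4  0.13 0.02] M [0.015 0.02  0.002] w 0.999
shift cm [42.88 20.48 -0.08] yaw [-102.49   77.51]
```

Request:
drive_tool:
  increments:
    - [-1, 2.9, 1.4, 0, 5]
    - [-1, 5.8, 2.8, 0, 10]
    - [-1, 8.7, 4.2, 0, 16]
    - [-1, 11.6, 5.5, 0, 21]
    - [-1, 14.4, 6.8, 0, 26]

```text
time: 0.52
tcp_pos: [0.3303, 0.4405, 0.4035]
orientation: [2.87, -1.272, 0.0]
force: [0.6, -0.7, -0.6]
grip_width: 0.998
```

```bash
python3 -c "
from h import *
need(.544,.2097,.405,-9.1)"
```

```text
t 0.52 pos [0.3303 0.4405 0.4035] head -137.82 tilt z [-8.0e-04 -2.1e-03 -1.0e+00] F [ 0.63 -0.72 -0.6 ] M [ 0.052 -0.021  0.051] w 0.998
shift cm [31.45 -0.34 -0.12] yaw [-128.72   51.28]
```

Request:
drive_tool:
  increments:
    - [-1, 3.2, 0, 0, 5]
    - [-1, 6.4, 0, 0, 10]
    - [-1, 9.6, 0, 0, 16]
    - [-1, 12.8, -0.1, 0, 21]
    - [-1, 16, -0.1, 0, 26]

```text
time: 0.93
tcp_pos: [0.4393, 0.3213, 0.4033]
orientation: [2.506, -1.89, 0.001]
force: [0.4, 1.2, 0.3]
grip_width: 0.998
```

```bash
python3 -c "
from h import *
need(.544,.2097,.405,-9.1)"
```

```text
t 0.93 pos [0.4393 0.3213 0.4033] head -164.06 tilt z [-0.0012 -0.0022 -1.    ] F [0.4  1.16 0.3 ] M [ 0.06  -0.051  0.001] w 0.998
shift cm [13.6  -7.01 -0.15] yaw [-154.96   25.04]
```

Request:
drive_tool:
  increments:
    - [-1, 2.8, -1.4, 0, 5]
    - [-1, 5.6, -2.9, 0, 10]
    - [-1, 8.4, -4.3, 0, 15]
    - [-1, 11.2, -5.8, 0, 20]
    - [-1, 13.6, -7, -0.1, 25]

```text
time: 1.35
tcp_pos: [0.545, 0.2081, 0.4037]
orientation: [2.031, -2.392, 0.001]
force: [0.1, -0.1, -1.1]
grip_width: 0.999
```

Request:
drive_tool:
  increments:
    - [-1, 0, 0, 0, 0]
    - [-1, 0, 0, 0, 0]

```text
time: 1.52
tcp_pos: [0.5457, 0.207, 0.4028]
orientation: [2.027, -2.393, 0.001]
force: [0.5, -0.2, -0.3]
grip_width: 0.998
```

```bash
python3 -c "
from h import *
need(.544,.2097,.300,-9.1)
grab('side','side1');grab('top','top1')
im=cv2.imread('pics/side1.png')[120:300,180:380]; cv2.imwrite('pics/s1c.png',cv2.resize(im,None,fx=3,fy=3,interpolation=2))
im=cv2.imread('pics/top1.png')[200:320,130:310]; cv2.imwrite('pics/t1c.png',cv2.resize(im,None,fx=4,fy=4,interpolation=2))"
```

```text
t 1.52 pos [0.5457 0.207  0.4028] head 170.52 tilt z [-0.0037 -0.0036 -1.    ] F [ 0.48 -0.17 -0.28] M [0.054 0.045 0.05 ] w 0.998
shift cm [-0.29  0.18 10.28] yaw [179.62  -0.38]
```

View pics/s1c.png

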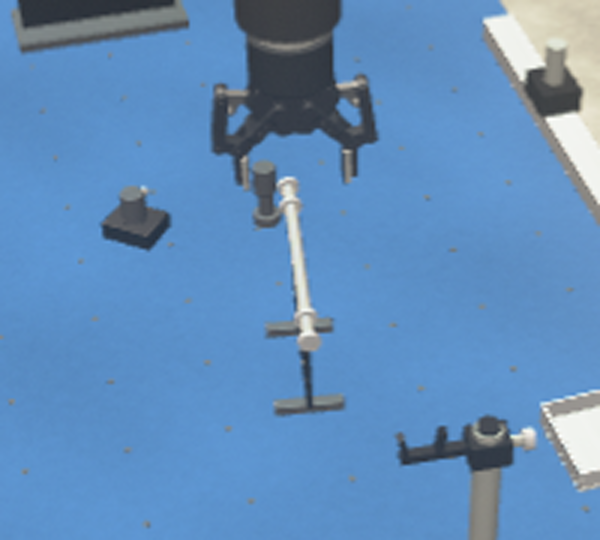

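View pics/t1c.png

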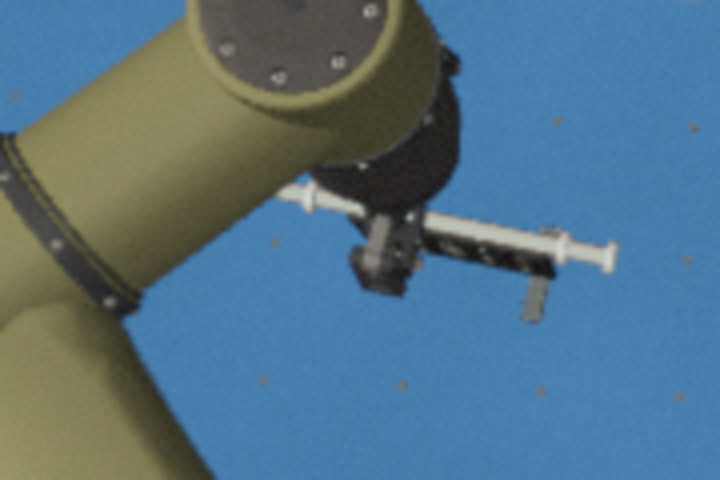

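Request:
drive_tool:
  increments:
    - [-1, -0.3, 0.2, 2, -0.4]
    - [-1, -0.3, 0.2, 4, -0.4]
    - [-1, -0.3, 0.2, 6, -0.4]
    - [-1, -0.3, 0.2, 8, -0.4]
    - [-1, -0.3, 0.2, 9.6, -0.4]

```text
time: 2.03
tcp_pos: [0.5419, 0.2124, 0.3056]
orientation: [2.042, -2.38, -0.001]
force: [-0.3, 0.7, 0.1]
grip_width: 1.002
```

Request:
drive_tool:
  increments:
    - [-1, 0, 0, 0, 0]
    - [-1, 0, 0, 0, 0]

```text
time: 2.2
tcp_pos: [0.5411, 0.2133, 0.3049]
orientation: [2.044, -2.376, -0.001]
force: [-0.1, 0.5, 1.4]
grip_width: 1.001
```

```bash
python3 -c "
from h import *
need(.544,.2097,.300,-9.1)"
```

```text
t 2.20 pos [0.5411 0.2133 0.3049] head 171.40 tilt z [-0.0057 -0.0042 -1.    ] F [-0.11  0.48  1.38] M [-0.033 -0.019 -0.002] w 1.001
shift cm [ 0.31 -0.34  0.49] yaw [-179.5    0.5]
```

Request:
drive_tool:
  increments:
    - [-1, 0.2, -0.2, 0.3, 0.3]
    - [-1, 0.3, -0.3, 0.45, 0.4]
    - [-1, 0.3, -0.3, 0.45, 0.4]
    - [-1, 0.3, -0.3, 0.45, 0.4]

```text
time: 2.53
tcp_pos: [0.5438, 0.2099, 0.3011]
orientation: [2.036, -2.384, -0.001]
force: [-1.0, -0.5, 0.5]
grip_width: 1.002
```

```bash
python3 -c "
from h import *
need(.544,.2097,.300,-9.1)"
```

```text
t 2.53 pos [0.5438 0.2099 0.3011] head 171.00 tilt z [-0.0049 -0.0036 -1.    ] F [-1.05 -0.51  0.51] M [ 0.063 -0.003 -0.032] w 1.002
shift cm [ 0.01 -0.03  0.11] yaw [-1.799e+02  1.000e-01]
```

Good alignment. Close the gripper.

Request:
drive_tool:
  increments:
    - [0.2, 0, 0, 0.1, 0]
    - [0.4, 0, 0, 0.1, 0]
    - [0.5, 0, 0, 0.1, 0]
    - [0.55, 0, 0, 0.1, 0]
    - [0.6, 0, 0, 0.1, 0]

```text
time: 2.95
tcp_pos: [0.5438, 0.2098, 0.3002]
orientation: [2.036, -2.384, -0.001]
force: [-0.1, -0.4, -0.5]
grip_width: 0.302
```

Request:
drive_tool:
  increments:
    - [0.65, 0, 0, 0, 0]
    - [0.7, 0, 0, 0, 0]
    - [0.75, 0, 0, 0, 0]
    - [0.75, 0, 0, 0, 0]
    - [0.75, 0, 0, 0, 0]

```text
time: 3.37
tcp_pos: [0.5438, 0.2098, 0.3002]
orientation: [2.036, -2.385, -0.0]
force: [-0.1, -0.1, -0.1]
grip_width: 0.128
```

```bash
python3 -c "
from h import *
need(.544,.2097,.300,-9.1)"
```

```text
t 3.37 pos [0.5438 0.2098 0.3002] head 170.99 tilt z [-0.0047 -0.0036 -1.    ] F [-0.09 -0.11 -0.12] M [-0.036 -0.14  -0.051] w 0.128
shift cm [ 0.01 -0.02  0.02] yaw [-1.7991e+02  9.0000e-02]
```

Request:
drive_tool:
  increments:
    - [1, 0, 0, 0, 0]
    - [1, 0, 0, 0, 0]
    - [1, 0, 0, 0, 0]
    - [1, 0, 0, 0, 0]

```text
time: 3.7
tcp_pos: [0.5438, 0.2098, 0.3004]
orientation: [2.036, -2.385, -0.0]
force: [-0.7, 0.5, 1.0]
grip_width: 0.119
```

Request:
drive_tool:
  increments:
    - [1, 0, 0, -0.5, 0]
    - [1, 0, 0, -1.2, 0]
    - [1, 0, 0, -2.2, 0]
    - [1, 0, 0, -3.4, 0]
    - [1, 0, 0, -4.6, 0]

```text
time: 4.12
tcp_pos: [0.544, 0.21, 0.3476]
orientation: [2.036, -2.385, -0.0]
force: [0.7, 0.6, -5.4]
grip_width: 0.117
```

Request:
drive_tool:
  increments:
    - [1, 0, 0, -1.5, 0]
    - [1, 0, 0, -3, 0]
    - [1, 0, 0, -5, 0]
    - [1, 0, 0, -6.5, 0]
    - [1, 0, 0, -7.5, 0]

```text
time: 4.53
tcp_pos: [0.5443, 0.21, 0.4261]
orientation: [2.039, -2.387, 0.001]
force: [-0.7, -0.2, -4.4]
grip_width: 0.119
```

Request:
drive_tool:
  increments:
    - [1, 0, 0, -0.5, 0]
    - [1, 0, 0, -0.5, 0]
    - [1, 0, 0, -0.5, 0]

```text
time: 4.78
tcp_pos: [0.5443, 0.2101, 0.431]
orientation: [2.039, -2.388, 0.0]
force: [0.2, 0.1, -5.4]
grip_width: 0.114
```

```bash
python3 -c "
from h import *
need(.45,.12,.440,-5)
grab('side','side2');grab('top','top2')
im=cv2.imread('pics/side2.png')[100:300,180:400]; cv2.imwrite('pics/s2c.png',cv2.resize(im,None,fx=3,fy=3,interpolation=2))"
```

```text
t 4.78 pos [0.5443 0.2101 0.431 ] head 170.99 tilt z [-0.0014 -0.0014 -1.    ] F [ 0.18  0.05 -5.42] M [-0.048  0.039 -0.007] w 0.114
shift cm [10.38  7.91 -0.87] yaw [175.99  -4.01]
```

View pics/s2c.png

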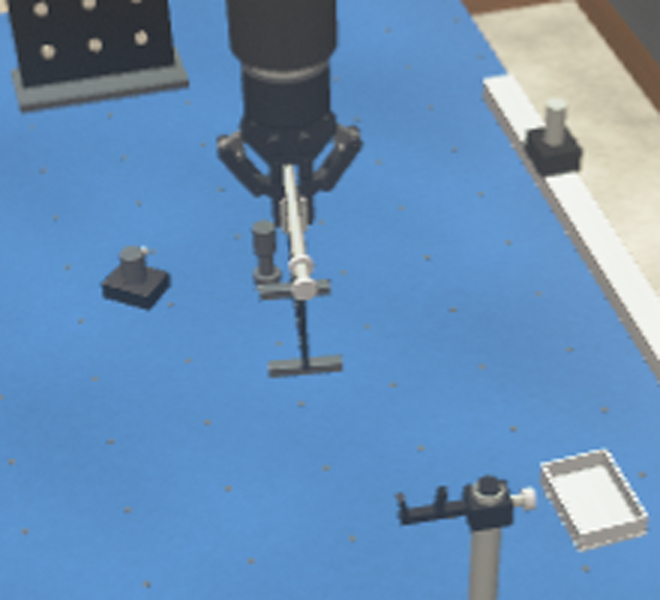

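```bash
cat >> h.py <<'E'
def bar(tag,s,yaw=None):
    c=load(tag); w=cloud(c); R=Ro.from_rotvec(s['orientation']).as_matrix(); g=s['tcp_pos']+.155*R[:,2]
    q=(w-g)@R   # tool axes; x along bar
    for e in(1,-1):
        for a,b in((.03,.08),(.09,.112),(.114,.135)):
            m=(e*q[...,0]>a)&(e*q[...,0]<b)&(abs(q[...,1])<.02)&(abs(q[...,2])<.025)
            P=q[m]
            if len(P)>3: print(tag,e,a,len(P),'med',np.round(np.median(P,0)*1000,1),'xr',np.round(np.percentile(P[:,0],[1,99])*1000,1),'ztop',np.round(np.percentile(P[:,2],10)*1000,1))
E
python3 -c "
from h import *
s=sense(); bar('side2',s); bar('top2',s); R=Ro.from_rotvec(s['orientation']).as_matrix(); print(R[:,0])"
```

```text
side2 1 0.03 47 med [50.7  3.  -7.6] xr [31.  79.4] ztop -10.5
side2 1 0.09 19 med [100.3   4.9  -6.6] xr [ 91.3 111.5] ztop -10.7
side2 1 0.114 40 med [116.1   1.7  -3.7] xr [114.1 119.8] ztop -13.3
side2 -1 0.03 24 med [-49.    0.8  -8. ] xr [-68.7 -33.6] ztop -10.4
top2 1 0.03 104 med [55.3 -0.3 -3.5] xr [30.9 79. ] ztop -6.3
top2 1 0.09 47 med [ 1.011e+02 -1.000e-01 -2.800e+00] xr [ 90.4 111.4] ztop -6.1
top2 1 0.114 21 med [117.4   0.3  -5.8] xr [114.2 118.6] ztop -9.8
[-0.15652681 -0.98766855  0.00319216]
```

```bash
python3 -c "
from h import *
need(.455,.0,.440,-4.8)"
```

```text
t 4.88 pos [0.5443 0.2101 0.4297] head 170.99 tilt z [-0.0032 -0.0027 -1.    ] F [ 0.01  0.53 -4.7 ] M [-0.008 -0.015 -0.03 ] w 0.115
shift cm [22.15  5.53 -0.94] yaw [175.79  -4.21]
```

Request:
drive_tool:
  increments:
    - [1, 1.2, 0.4, -0.2, -0.4]
    - [1, 3, 1, -0.4, -0.8]
    - [1, 5.4, 1.6, -0.6, -1.3]
    - [1, 8, 2.2, -0.8, -1.7]
    - [1, 10.6, 2.8, -0.9, -2.1]

```text
time: 5.3
tcp_pos: [0.4993, 0.1087, 0.4385]
orientation: [2.081, -2.346, -0.0]
force: [0.4, -0.5, -3.7]
grip_width: 0.114
```

Request:
drive_tool:
  increments:
    - [1, 2.6, 0.6, 0, -0.4]
    - [1, 5.2, 1.2, 0, -0.8]
    - [1, 7.8, 1.8, 0, -1.2]
    - [1, 10.2, 2.4, 0, -1.6]
    - [1, 12.2, 2.8, 0, -2]

```text
time: 5.72
tcp_pos: [0.4556, -0.0109, 0.4387]
orientation: [2.121, -2.309, -0.001]
force: [0.6, 0.3, -5.3]
grip_width: 0.116
```

```bash
python3 -c "
from h import *
need(.466,-.2115,.440,-4.8)"
```

```text
t 5.72 pos [ 0.4556 -0.0109  0.4387] head 175.16 tilt z [-0.0048 -0.0039 -1.    ] F [ 0.58  0.29 -5.3 ] M [-0.089 -0.116 -0.011] w 0.116
shift cm [19.9  -2.73 -0.06] yaw [ 1.7996e+02 -4.0000e-02]
```

Request:
drive_tool:
  increments:
    - [1, 2, -0.3, 0, 0]
    - [1, 4, -0.6, 0, 0]
    - [1, 6, -0.8, 0, 0]
    - [1, 8, -1.1, 0, 0]
    - [1, 10, -1.4, 0, 0]

```text
time: 6.13
tcp_pos: [0.4605, -0.1129, 0.4385]
orientation: [2.121, -2.308, -0.001]
force: [-0.1, 1.0, -4.6]
grip_width: 0.111
```

Request:
drive_tool:
  increments:
    - [1, 2.4, -0.3, 0, 0]
    - [1, 4.6, -0.6, 0, 0]
    - [1, 6.6, -0.9, 0, 0]
    - [1, 8.2, -1.1, 0, 0]
    - [1, 9.2, -1.2, 0, 0]

```text
time: 6.55
tcp_pos: [0.4641, -0.2072, 0.438]
orientation: [2.119, -2.309, -0.003]
force: [0.0, 0.5, -5.0]
grip_width: 0.116
```

Request:
drive_tool:
  increments:
    - [1, 0, 0, 0, 0]
    - [1, 0, 0, 0, 0]
    - [1, 0, 0, 0, 0]

```text
time: 6.8
tcp_pos: [0.464, -0.2068, 0.4377]
orientation: [2.119, -2.308, -0.004]
force: [0.1, 0.7, -5.1]
grip_width: 0.119
```

```bash
python3 -c "
from h import *
s=need(.5542,-.2189,.420,-4.8)
grab('side','side3');grab('top','top3'); bar('side3',s); bar('top3',s)
"
```

```text
t 6.80 pos [ 0.464  -0.2068  0.4377] head 175.10 tilt z [-0.0076 -0.0035 -1.    ] F [ 0.08  0.74 -5.08] M [-0.017 -0.014  0.033] w 0.119
shift cm [ 0.42 -9.1   1.71] yaw [ 1.799e+02 -1.000e-01]
side3 1 0.03 99 med [56.   3.2 -5.8] xr [30.9 79.9] ztop -9.1
side3 1 0.09 45 med [99.6  2.7 -5.9] xr [ 90.6 112. ] ztop -9.7
side3 1 0.114 63 med [115.7   2.6  -3. ] xr [114.2 118.4] ztop -10.7
side3 -1 0.03 5 med [-34.8  -1.4  -5.2] xr [-38.2 -31.8] ztop -5.9
top3 1 0.09 47 med [102.1   0.   -2.7] xr [ 91.3 111.7] ztop -6.5
top3 1 0.114 18 med [116.6  -0.   -7.4] xr [114.4 119.1] ztop -10.6
top3 -1 0.03 79 med [-51.3   1.6  -4.4] xr [-78.6 -30.6] ztop -7.9
top3 -1 0.09 13 med [-97.3   3.4  -3.4] xr [-105.7  -90.5] ztop -5.4
```

View pics/side3.png

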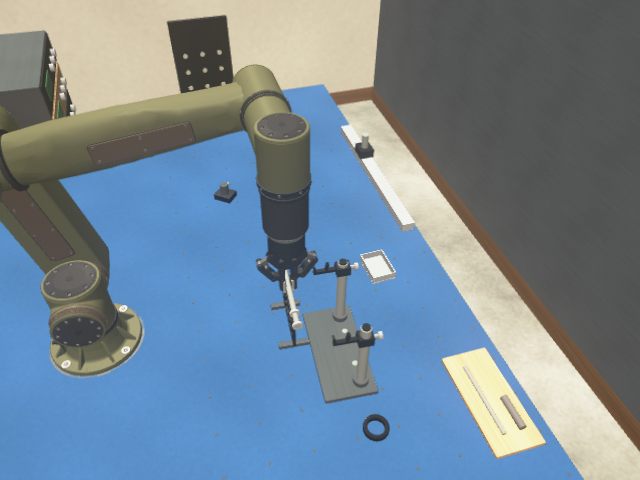

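View pics/top3.png

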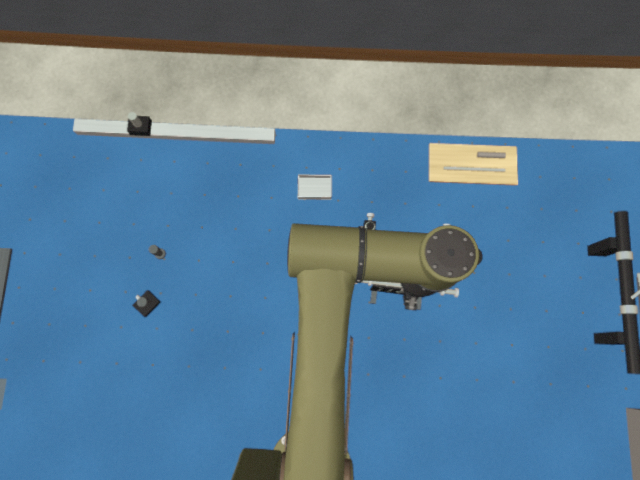

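Request:
drive_tool:
  increments:
    - [1, 0.1, -1, 0, 0]
    - [1, 0.2, -2.6, 0, 0]
    - [1, 0.3, -4.6, 0.2, -0.1]
    - [1, 0.3, -6.6, 0.4, -0.1]
    - [1, 0.4, -8, 0.5, -0.1]

```text
time: 7.32
tcp_pos: [0.5449, -0.2164, 0.4319]
orientation: [2.124, -2.304, -0.004]
force: [-0.1, 1.4, -5.0]
grip_width: 0.116
```

Request:
drive_tool:
  increments:
    - [1, 0, -0.7, 0.3, 0]
    - [1, 0, -0.9, 0.6, 0]
    - [1, 0, -0.9, 0.6, 0]
    - [1, 0, -0.9, 0.6, 0]

```text
time: 7.65
tcp_pos: [0.5534, -0.2168, 0.4258]
orientation: [2.124, -2.304, -0.005]
force: [0.8, 0.8, -4.9]
grip_width: 0.114
```

```bash
python3 -c "
from h import *
s=need(.5554,-.2184,.420,-4.8)
grab('side','side4');grab('top','top4'); bar('side4',s); bar('top4',s)
im=cv2.imread('pics/side4.png')[230:410,270:430]; cv2.imwrite('pics/s4c.png',cv2.resize(im,None,fx=4,fy=4,interpolation=2)[:600])
im=cv2.imread('pics/top4.png')[180:300,330:490]; cv2.imwrite('pics/t4c.png',cv2.resize(im,None,fx=5,fy=5,interpolation=2))
"
```

```text
t 7.65 pos [ 0.5534 -0.2168  0.4258] head 175.36 tilt z [-0.0077 -0.0032 -1.    ] F [ 0.84  0.8  -4.9 ] M [0.014 0.01  0.037] w 0.114
shift cm [ 0.14 -0.22  0.57] yaw [-1.7984e+02  1.6000e-01]
side4 1 0.03 102 med [54.7  3.8 -6.1] xr [31.  79.6] ztop -8.6
side4 1 0.09 40 med [99.   3.7 -5.4] xr [ 90.6 111.9] ztop -8.4
side4 1 0.114 52 med [116.    2.3  -1.9] xr [114.1 118.4] ztop -9.4
top4 1 0.03 56 med [66.2  2.  -3.6] xr [45.4 79.3] ztop -6.6
top4 1 0.09 46 med [101.1   0.5  -3.3] xr [ 90.1 111.7] ztop -6.5
top4 1 0.114 24 med [116.5   0.4  -6.9] xr [114.2 120.3] ztop -10.6
top4 -1 0.03 109 med [-55.7   0.5  -3.5] xr [-79.8 -31.2] ztop -7.2
top4 -1 0.09 46 med [-101.1   -0.    -3.4] xr [-111.4  -90.4] ztop -7.5
top4 -1 0.114 28 med [-118.8    0.8   -6.9] xr [-121.3 -115.4] ztop -11.5
```

View pics/s4c.png

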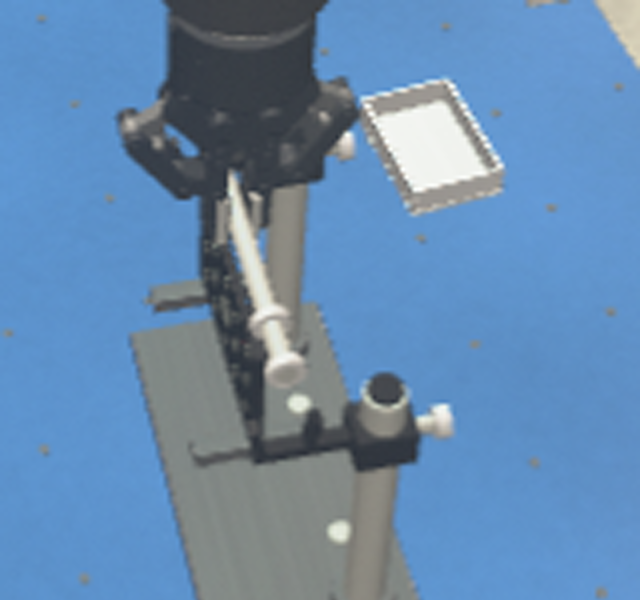

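View pics/t4c.png

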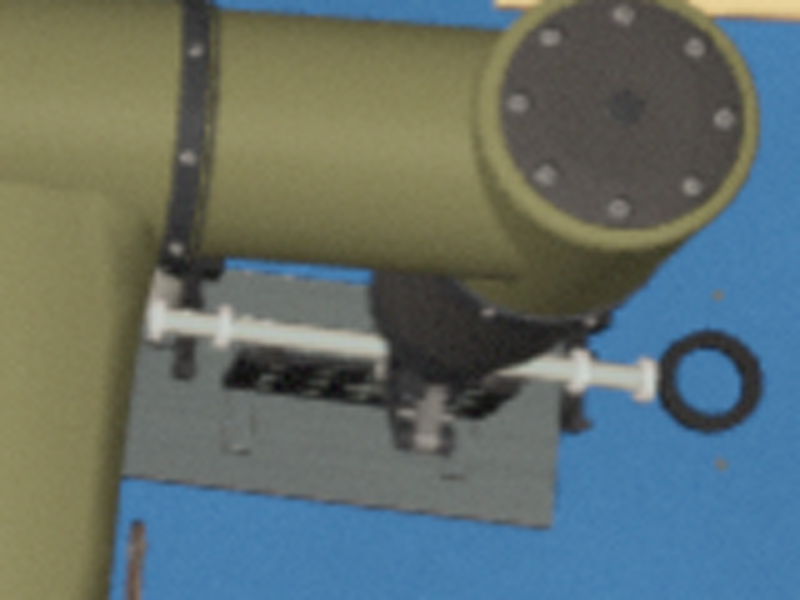

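Request:
drive_tool:
  increments:
    - [1, 0.1, -0.2, 0.5, 0.1]
    - [1, 0.2, -0.2, 1, 0.2]
    - [1, 0.2, -0.2, 1.5, 0.2]
    - [1, 0.2, -0.2, 2, 0.2]
    - [1, 0.2, -0.2, 2, 0.2]

```text
time: 8.17
tcp_pos: [0.5547, -0.2192, 0.4047]
orientation: [2.12, -2.308, -0.006]
force: [0.4, -0.2, -5.5]
grip_width: 0.114
```

```bash
python3 -c "
from h import *
s=need(.5554,-.2184,.390,-4.8)"
```

```text
t 8.17 pos [ 0.5547 -0.2192  0.4047] head 175.14 tilt z [-0.0086 -0.0027 -1.    ] F [ 0.39 -0.23 -5.5 ] M [ 0.041  0.018 -0.011] w 0.114
shift cm [-0.09 -0.07  1.47] yaw [ 1.7994e+02 -6.0000e-02]
```

Request:
drive_tool:
  increments:
    - [1, 0, -0.1, 0.4, 0]
    - [1, 0, -0.1, 0.8, 0]
    - [1, 0, -0.1, 1.2, 0]
    - [1, 0, -0.1, 1.6, 0]
    - [1, 0, -0.1, 1.6, 0]

```text
time: 8.58
tcp_pos: [0.5555, -0.2193, 0.3873]
orientation: [2.119, -2.307, -0.009]
force: [-0.5, 0.4, -5.9]
grip_width: 0.115
```

Request:
drive_tool:
  increments:
    - [1, 0, 0, 0.3, 0]
    - [1, 0, 0, 0.6, 0]
    - [1, 0, 0, 0.8, 0]
    - [1, 0, 0, 0.8, 0]

```text
time: 8.92
tcp_pos: [0.5554, -0.2192, 0.3786]
orientation: [2.119, -2.307, -0.01]
force: [-0.7, -0.2, -5.6]
grip_width: 0.113
```

```bash
python3 -c "
from h import *
s=need(.5555,-.2188,.3655,-4.8)
grab('side','side5');grab('top','top5'); bar('side5',s); bar('top5',s)
im=cv2.imread('pics/side5.png')[230:380,270:430]; cv2.imwrite('pics/s5c.png',cv2.resize(im,None,fx=4,fy=4,interpolation=2)[:600])
im=cv2.imread('pics/top5.png')[180:300,330:490]; cv2.imwrite('pics/t5c.png',cv2.resize(im,None,fx=5,fy=5,interpolation=2))
"
```

```text
t 8.92 pos [ 0.5554 -0.2192  0.3786] head 175.14 tilt z [-0.0112 -0.0018 -0.9999] F [-0.69 -0.16 -5.59] M [ 0.022 -0.014 -0.007] w 0.113
shift cm [-0.05 -0.02  1.31] yaw [ 1.7994e+02 -6.0000e-02]
side5 1 0.03 101 med [55.7  3.7 -5.7] xr [31.  78.4] ztop -8.5
side5 1 0.09 85 med [100.    2.9   9.9] xr [ 90.8 111. ] ztop -7.8
side5 1 0.114 47 med [115.6   2.2  -1.5] xr [114.1 117.8] ztop -9.3
top5 1 0.03 52 med [65.8  2.  -2.2] xr [45.7 78.9] ztop -7.0
top5 1 0.09 65 med [101.7   1.2  -1.5] xr [ 90.7 111.6] ztop -6.4
top5 1 0.114 22 med [116.3   0.2  -5.8] xr [114.1 119.8] ztop -8.6
top5 -1 0.03 103 med [-55.6   0.4  -3.4] xr [-78.7 -30.5] ztop -6.7
top5 -1 0.09 93 med [-100.2    0.    -1.4] xr [-111.1  -90.7] ztop -7.0
top5 -1 0.114 24 med [-118.7    0.8   -8.3] xr [-121.5 -115. ] ztop -10.6
```

View pics/s5c.png

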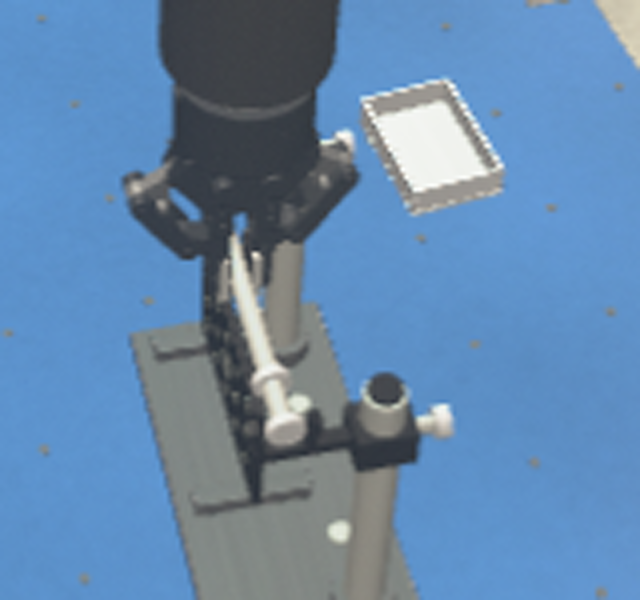

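View pics/t5c.png

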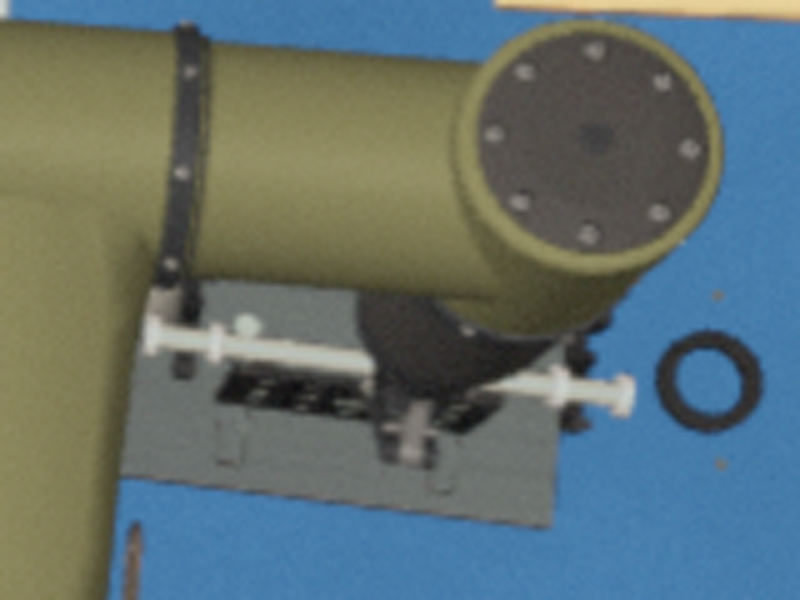

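Request:
drive_tool:
  increments:
    - [1, 0, 0, 0.2, 0]
    - [1, 0, 0, 0.4, 0]
    - [1, 0, 0, 0.6, 0]
    - [1, 0, 0, 0.8, 0]
    - [1, 0, 0, 0.8, 0]

```text
time: 9.43
tcp_pos: [0.5553, -0.2193, 0.3706]
orientation: [2.119, -2.307, -0.01]
force: [-0.3, 0.4, -6.0]
grip_width: 0.116
```

Request:
drive_tool:
  increments:
    - [1, 0, 0, 0.05, 0]
    - [1, 0, 0, 0.1, 0]
    - [1, 0, 0, 0.15, 0]
    - [1, 0, 0, 0.15, 0]

```text
time: 9.77
tcp_pos: [0.5553, -0.2193, 0.3691]
orientation: [2.119, -2.307, -0.01]
force: [0.1, 1.0, -4.8]
grip_width: 0.117
```

```bash
python3 -c "
from h import *
s=need(.5558,-.2188,.3655,-4.8)"
```

```text
t 9.77 pos [ 0.5553 -0.2193  0.3691] head 175.14 tilt z [-0.0113 -0.0019 -0.9999] F [ 0.07  1.   -4.8 ] M [0.055 0.023 0.05 ] w 0.117
shift cm [-0.05 -0.05  0.36] yaw [ 1.7994e+02 -6.0000e-02]
```

Request:
drive_tool:
  increments:
    - [1, 0, 0, 0.05, 0]
    - [1, 0, 0, 0.1, 0]
    - [1, 0, 0, 0.15, 0]
    - [1, 0, 0, 0.15, 0]

```text
time: 10.1
tcp_pos: [0.5553, -0.2192, 0.3674]
orientation: [2.119, -2.306, -0.01]
force: [0.4, 0.3, -4.2]
grip_width: 0.119
```

Request:
drive_tool:
  increments:
    - [1, 0, 0, 0.05, 0]
    - [1, 0, 0, 0.1, 0]
    - [1, 0, 0, 0.1, 0]

```text
time: 10.35
tcp_pos: [0.5553, -0.2193, 0.3663]
orientation: [2.119, -2.307, -0.01]
force: [0.6, -1.3, -4.0]
grip_width: 0.115
```

```bash
python3 -c "
from h import *
s=need(.5558,-.2188,.3655,-4.8)"
```

```text
t 10.35 pos [ 0.5553 -0.2193  0.3663] head 175.14 tilt z [-0.0115 -0.0018 -0.9999] F [ 0.6  -1.3  -4.05] M [ 0.059 -0.107 -0.073] w 0.115
shift cm [-0.05 -0.05  0.08] yaw [ 1.7994e+02 -6.0000e-02]
```

Request:
drive_tool:
  increments:
    - [1, 0, 0, 0.05, 0]
    - [1, 0, 0, 0.1, 0]
    - [1, 0, 0, 0.1, 0]

```text
time: 10.6
tcp_pos: [0.5552, -0.2193, 0.3655]
orientation: [2.119, -2.307, -0.01]
force: [0.3, -0.3, -3.1]
grip_width: 0.119
```

```bash
python3 -c "
from h import *
s=need(.5558,-.2188,.3655,-4.8)"
```

```text
t 10.60 pos [ 0.5552 -0.2193  0.3655] head 175.13 tilt z [-0.0112 -0.0019 -0.9999] F [ 0.34 -0.31 -3.07] M [ 0.039 -0.016  0.038] w 0.119
shift cm [-0.05 -0.05 -0.01] yaw [ 1.7993e+02 -7.0000e-02]
```

Request:
drive_tool:
  increments:
    - [1, 0, 0, 0.05, 0]
    - [1, 0, 0, 0.1, 0]
    - [1, 0, 0, 0.1, 0]

```text
time: 10.85
tcp_pos: [0.5552, -0.2193, 0.3646]
orientation: [2.119, -2.307, -0.009]
force: [-0.2, -0.4, -2.8]
grip_width: 0.118
```

```bash
python3 -c "
from h import *
s=need(.5558,-.2188,.3655,-4.8); grab('side','side6');grab('top','top6'); bar('side6',s); bar('top6',s);s=need(.5558,-.2188,.3655,-4.8)"
```

```text
t 10.85 pos [ 0.5552 -0.2193  0.3646] head 175.13 tilt z [-0.011  -0.002  -0.9999] F [-0.17 -0.38 -2.84] M [ 0.082  0.04  -0.017] w 0.118
shift cm [-0.06 -0.05 -0.09] yaw [ 1.7993e+02 -7.0000e-02]
side6 1 0.03 101 med [53.2  3.8 -4.5] xr [30.4 79.6] ztop -7.5
side6 1 0.09 122 med [101.6   2.9   0.6] xr [ 90.7 111.7] ztop -5.5
side6 1 0.114 44 med [115.4   1.4   0.6] xr [114.1 118.1] ztop -6.6
side6 -1 0.09 4 med [-103.3   18.5  -16.6] xr [-105.7  -96.7] ztop -18.0
top6 1 0.03 47 med [67.1  1.9 -1.1] xr [48.4 79.6] ztop -4.4
top6 1 0.09 89 med [101.1  -0.8   3. ] xr [ 91.5 111.8] ztop -4.4
top6 1 0.114 27 med [ 1.155e+02  1.000e-01 -3.000e+00] xr [114.1 118.1] ztop -8.3
top6 -1 0.03 99 med [-56.4   0.8  -4.8] xr [-79.6 -31.3] ztop -7.8
top6 -1 0.09 89 med [-1.008e+02 -1.000e-01 -5.000e+00] xr [-110.3  -91.3] ztop -14.6
top6 -1 0.114 27 med [-118.5    0.6   -8.1] xr [-121.7 -114.4] ztop -13.0
t 10.95 pos [ 0.5552 -0.2193  0.3646] head 175.14 tilt z [-0.0109 -0.002  -0.9999] F [-0.21 -0.31 -3.14] M [0.14  0.048 0.055] w 0.116
shift cm [-0.05 -0.05 -0.09] yaw [ 1.7994e+02 -6.0000e-02]
```

Request:
drive_tool:
  increments:
    - [1, 0, 0, 0.05, 0]
    - [1, 0, 0, 0.1, 0]
    - [1, 0, 0, 0.15, 0]
    - [1, 0, 0, 0.2, 0]
    - [1, 0, 0, 0.2, 0]

```text
time: 11.37
tcp_pos: [0.5552, -0.2193, 0.3628]
orientation: [2.119, -2.307, -0.009]
force: [0.1, -0.2, -1.5]
grip_width: 0.119
```

Request:
drive_tool:
  increments:
    - [1, 0, 0, 0.05, 0]
    - [1, 0, 0, 0.1, 0]
    - [1, 0, 0, 0.1, 0]

```text
time: 11.62
tcp_pos: [0.5552, -0.2194, 0.362]
orientation: [2.119, -2.307, -0.008]
force: [-0.5, 0.2, -1.0]
grip_width: 0.12
```

Request:
drive_tool:
  increments:
    - [1, 0, 0, 0.05, 0]
    - [1, 0, 0, 0.1, 0]
    - [1, 0, 0, 0.1, 0]

```text
time: 11.87
tcp_pos: [0.5552, -0.2194, 0.3611]
orientation: [2.119, -2.307, -0.008]
force: [-1.0, 0.5, 0.2]
grip_width: 0.115
```

```bash
python3 -c "
from h import *
s=need(.5558,-.2188,.3600,-4.8); grab('side','side7');grab('top','top7'); bar('side7',s); bar('top7',s);s=need(.5558,-.2188,.3655,-4.8)"
```

```text
t 11.87 pos [ 0.5552 -0.2194  0.3611] head 175.14 tilt z [-0.01   -0.0023 -0.9999] F [-0.97  0.5   0.17] M [0.563 0.152 0.072] w 0.115
shift cm [-0.06 -0.06  0.11] yaw [ 1.7994e+02 -6.0000e-02]
side7 1 0.03 101 med [54.2  3.9 -2.5] xr [31.7 79. ] ztop -5.4
side7 1 0.09 128 med [101.    2.1   2. ] xr [ 91.3 110.7] ztop -4.7
side7 1 0.114 42 med [115.9   3.4   4.7] xr [114.2 118.4] ztop -5.6
side7 -1 0.09 4 med [-102.3   18.9  -19.9] xr [-105.7  -97.4] ztop -22.7
top7 1 0.03 48 med [68.   1.8  1.3] xr [49.3 79.6] ztop -1.8
top7 1 0.09 93 med [1.004e+02 1.000e-01 4.600e+00] xr [ 90.4 111.3] ztop -1.7
top7 1 0.114 23 med [116.    0.8  -0.2] xr [114.2 119.9] ztop -3.7
top7 -1 0.03 104 med [-56.2   1.   -6.3] xr [-79.3 -30.8] ztop -11.6
top7 -1 0.09 90 med [-100.5   -0.4   -7.3] xr [-111.2  -91.5] ztop -16.9
top7 -1 0.114 27 med [-118.4   -0.5  -13.1] xr [-121.6 -114.5] ztop -17.6
t 11.97 pos [ 0.5552 -0.2194  0.3612] head 175.14 tilt z [-0.01   -0.0023 -0.9999] F [-0.31 -0.45 -0.75] M [0.49 0.1  0.05] w 0.118
shift cm [-0.06 -0.05 -0.44] yaw [ 1.7994e+02 -6.0000e-02]
```

Request:
drive_tool:
  increments:
    - [1, 0, 0, 0.05, 0]
    - [1, 0, 0, 0.1, 0]
    - [1, 0, 0, 0.1, 0]

```text
time: 12.22
tcp_pos: [0.5552, -0.2194, 0.3602]
orientation: [2.119, -2.307, -0.008]
force: [-0.3, 0.2, 0.4]
grip_width: 0.119
```

```bash
python3 -c "
from h import *
s=need(.5558,-.2188,.3600,-4.8)"
```

```text
t 12.22 pos [ 0.5552 -0.2194  0.3602] head 175.14 tilt z [-0.0097 -0.0023 -0.9999] F [-0.26  0.21  0.37] M [0.566 0.163 0.088] w 0.119
shift cm [-0.06 -0.06  0.02] yaw [ 1.7994e+02 -6.0000e-02]
```

Request:
drive_tool:
  increments:
    - [1, 0, 0, 0.05, 0]
    - [1, 0, 0, 0.1, 0]
    - [1, 0, 0, 0.1, 0]

```text
time: 12.47
tcp_pos: [0.5552, -0.2195, 0.359]
orientation: [2.119, -2.307, -0.008]
force: [-0.6, -0.8, 0.2]
grip_width: 0.116
```

```bash
python3 -c "
from h import *
s=need(.5558,-.2188,.3600,-4.8)"
```

```text
t 12.47 pos [ 0.5552 -0.2195  0.359 ] head 175.12 tilt z [-0.01   -0.0025 -0.9999] F [-0.62 -0.78  0.18] M [ 0.263  0.01  -0.003] w 0.116
shift cm [-0.07 -0.06 -0.1 ] yaw [ 1.7992e+02 -8.0000e-02]
```

Request:
drive_tool:
  increments:
    - [1, 0, 0, 0.05, 0]
    - [1, 0, 0, 0.1, 0]
    - [1, 0, 0, 0.1, 0]

```text
time: 12.72
tcp_pos: [0.5551, -0.2195, 0.3588]
orientation: [2.119, -2.308, -0.006]
force: [-2.8, 0.9, 4.7]
grip_width: 0.12
```

```bash
python3 -c "
from h import *
s=need(.5558,-.2188,.3600,-4.8);grab('side','side8');grab('top','top8'); bar('side8',s); bar('top8',s);s=need(.5558,-.2188,.3655,-4.8)"
```

```text
t 12.72 pos [ 0.5551 -0.2195  0.3588] head 175.13 tilt z [-0.009  -0.0028 -1.    ] F [-2.78  0.95  4.66] M [0.736 0.635 0.029] w 0.120
shift cm [-0.07 -0.06 -0.12] yaw [ 1.7993e+02 -7.0000e-02]
side8 1 0.03 108 med [54.   3.9 -1.7] xr [30.6 79.5] ztop -4.8
side8 1 0.09 145 med [100.9   1.    2.7] xr [ 90.7 111.8] ztop -6.0
side8 1 0.114 40 med [115.2   1.6   4.4] xr [114.  117.8] ztop -0.6
side8 -1 0.09 4 med [-101.4   19.2  -23.5] xr [-106.1  -99.4] ztop -23.6
top8 1 0.03 44 med [67.9  1.4  2.8] xr [45.8 79.2] ztop -1.4
top8 1 0.09 94 med [100.2  -0.5   5.7] xr [ 91.  110.2] ztop -4.4
top8 1 0.114 17 med [116.8   0.5   2.3] xr [114.6 119.7] ztop -0.6
top8 -1 0.03 104 med [-56.8   1.   -7.7] xr [-79.4 -30.4] ztop -11.6
top8 -1 0.09 92 med [-100.5   -0.3  -12.2] xr [-111.7  -90.3] ztop -19.9
top8 -1 0.114 27 med [-118.7    0.7  -16.2] xr [-121.9 -114.8] ztop -20.1
t 12.82 pos [ 0.5551 -0.2195  0.3587] head 175.13 tilt z [-0.0092 -0.0028 -1.    ] F [-1.36  0.99  5.61] M [0.845 0.69  0.028] w 0.116
shift cm [-0.07 -0.05 -0.68] yaw [ 1.7993e+02 -7.0000e-02]
```

Request:
drive_tool:
  increments:
    - [0.9, 0, 0.03, 0, 0]
    - [0.85, 0, 0.05, 0, 0]
    - [0.8, 0, 0.05, 0, 0]
    - [0.8, 0, 0.05, 0, 0]

```text
time: 13.15
tcp_pos: [0.5548, -0.2194, 0.3588]
orientation: [2.12, -2.308, -0.005]
force: [1.0, 1.3, 2.5]
grip_width: 0.116
```

```bash
python3 -c "
from h import *
s=need(.5558,-.2188,.3600,-4.8)"
```

```text
t 13.15 pos [ 0.5548 -0.2194  0.3588] head 175.13 tilt z [-0.0082 -0.0029 -1.    ] F [1.01 1.3  2.46] M [ 0.471 -0.565 -0.014] w 0.116
shift cm [-0.07 -0.09 -0.12] yaw [ 1.7993e+02 -7.0000e-02]
```

Request:
drive_tool:
  increments:
    - [0.8, 0, -0.02, 0.02, 0]
    - [0.8, 0, -0.02, 0.02, 0]
    - [0.8, 0, -0.02, 0.02, 0]
    - [0.8, 0, -0.02, 0.02, 0]

```text
time: 13.48
tcp_pos: [0.555, -0.2194, 0.3587]
orientation: [2.12, -2.308, -0.005]
force: [-1.0, 1.1, 4.6]
grip_width: 0.117
```

```bash
python3 -c "
from h import *
s=need(.5558,-.2188,.3600,-4.8)
grab('side','side9');s=sense(); print(s['force'],s['torque']);grab('top','top9'); s=sense(); print(s['force'],s['torque']); bar('side9',s); bar('top9',s)"
```

```text
t 13.48 pos [ 0.555  -0.2194  0.3587] head 175.13 tilt z [-0.0084 -0.003  -1.    ] F [-0.99  1.07  4.58] M [0.67  0.409 0.035] w 0.117
shift cm [-0.07 -0.08 -0.13] yaw [ 1.7993e+02 -7.0000e-02]
[-1.31321694  1.02267004  4.20279972] [0.64952419 0.42568036 0.03445203]
[-0.66021909  0.9329351   3.87807972] [ 0.71749967  0.44169933 -0.02137594]
side9 1 0.03 103 med [53.7  3.4 -1.2] xr [31.3 79.2] ztop -4.5
side9 1 0.09 137 med [100.5   0.7   2.9] xr [ 92.  111.3] ztop -7.0
side9 1 0.114 34 med [115.2   3.2   4.4] xr [114.  117.6] ztop -1.1
top9 1 0.03 43 med [67.8  2.   1.7] xr [45.5 79.2] ztop -1.1
top9 1 0.09 96 med [100.6  -0.7   5.7] xr [ 90.6 110.5] ztop -3.1
top9 1 0.114 20 med [ 1.164e+02 -1.000e-01  3.400e+00] xr [114.1 119.4] ztop -1.2
top9 -1 0.03 104 med [-56.6   0.8  -8. ] xr [-79.5 -30.8] ztop -12.0
top9 -1 0.09 90 med [-1.012e+02 -1.000e-01 -1.030e+01] xr [-111.7  -91.7] ztop -19.1
top9 -1 0.114 26 med [-118.7    0.2  -14.3] xr [-121.7 -114.8] ztop -20.8
```

Request:
drive_tool:
  increments:
    - [0.78, 0, 0, 0, 0]
    - [0.77, 0, 0, 0, 0]
    - [0.77, 0, 0, 0, 0]
    - [0.77, 0, 0, 0, 0]

```text
time: 13.92
tcp_pos: [0.555, -0.2194, 0.3587]
orientation: [2.12, -2.308, -0.005]
force: [-1.8, 0.5, 4.1]
grip_width: 0.12
```

```bash
python3 -c "
from h import *
s=need(.5558,-.2188,.3600,-4.8)"
```

```text
t 13.92 pos [ 0.555  -0.2194  0.3587] head 175.14 tilt z [-0.0083 -0.003  -1.    ] F [-1.77  0.5   4.09] M [ 0.716  0.296 -0.013] w 0.120
shift cm [-0.07 -0.08 -0.13] yaw [ 1.7994e+02 -6.0000e-02]
```

Request:
drive_tool:
  increments:
    - [0.77, 0, 0, 0, 0]
    - [0.77, 0, 0, 0, 0]
    - [0.77, 0, 0, 0, 0]
    - [0.77, 0, 0, 0, 0]

```text
time: 14.25
tcp_pos: [0.555, -0.2194, 0.3587]
orientation: [2.12, -2.308, -0.005]
force: [-0.7, 1.2, 4.6]
grip_width: 0.117
```

```bash
python3 -c "
from h import *
s=need(.5558,-.2188,.3600,-4.8)"
```

```text
t 14.25 pos [ 0.555  -0.2194  0.3587] head 175.13 tilt z [-0.0084 -0.003  -1.    ] F [-0.69  1.19  4.58] M [ 0.704  0.338 -0.001] w 0.117
shift cm [-0.07 -0.08 -0.13] yaw [ 1.7993e+02 -7.0000e-02]
```

Request:
drive_tool:
  increments:
    - [0.75, 0, 0, 0, 0]
    - [0.75, 0, 0, 0, 0]
    - [0.75, 0, 0, 0, 0]
    - [0.75, 0, 0, 0, 0]

```text
time: 14.58
tcp_pos: [0.555, -0.2195, 0.3587]
orientation: [2.119, -2.308, -0.005]
force: [-0.2, -0.4, 3.4]
grip_width: 0.128
```

```bash
python3 -c "
from h import *
s=need(.5558,-.2188,.3600,-4.8)"
```

```text
t 14.58 pos [ 0.555  -0.2195  0.3587] head 175.13 tilt z [-0.0084 -0.0031 -1.    ] F [-0.24 -0.37  3.4 ] M [ 0.317  0.042 -0.014] w 0.128
shift cm [-0.08 -0.07 -0.14] yaw [ 1.7993e+02 -7.0000e-02]
```

Request:
drive_tool:
  increments:
    - [0.75, 0, 0, 0.02, 0]
    - [0.75, 0, 0, 0.02, 0]
    - [0.75, 0, 0, 0.02, 0]
    - [0.75, 0, 0, 0.02, 0]
    - [0.75, 0, 0, 0.02, 0]

```text
time: 15.0
tcp_pos: [0.555, -0.2195, 0.3586]
orientation: [2.119, -2.308, -0.005]
force: [-0.7, -0.3, 4.4]
grip_width: 0.126
```

```bash
python3 -c "
from h import *
s=need(.5558,-.2188,.3600,-4.8)
grab('side','sideA'); s=sense(); print(s['force'],s['torque']);grab('top','topA'); s=sense(); print(s['force'],s['torque']); bar('sideA',s); bar('topA',s)
im=cv2.imread('pics/sideA.png')[230:380,270:430]; cv2.imwrite('pics/sAc.png',cv2.resize(im,None,fx=4,fy=4,interpolation=2)[:600])"
```

```text
t 15.00 pos [ 0.555  -0.2195  0.3586] head 175.13 tilt z [-0.0082 -0.0032 -1.    ] F [-0.73 -0.31  4.39] M [ 0.534  0.281 -0.025] w 0.126
shift cm [-0.08 -0.08 -0.14] yaw [ 1.7993e+02 -7.0000e-02]
[-0.71307958 -0.19642614  3.87452739] [0.51722846 0.2486792  0.00514287]
[-0.57907247  0.95619656  5.34087815] [ 0.51340072  0.31853815 -0.00666601]
sideA 1 0.03 100 med [53.6  3.6 -1.5] xr [30.9 79.3] ztop -4.6
sideA 1 0.09 147 med [100.8   1.5   2.6] xr [ 90.5 111.6] ztop -5.8
sideA 1 0.114 36 med [115.5   2.3   5.2] xr [114.2 118. ] ztop -1.5
topA 1 0.03 44 med [68.7  1.8  2.2] xr [46.1 79.4] ztop -1.9
topA 1 0.09 95 med [100.8  -0.    5.4] xr [ 91.  110.6] ztop -2.4
topA 1 0.114 21 med [116.2  -0.6   2.8] xr [114.3 118.8] ztop -0.2
topA -1 0.03 102 med [-55.9   0.7  -7.1] xr [-79.4 -30.8] ztop -11.4
topA -1 0.09 87 med [-1.013e+02 -1.000e-01 -1.090e+01] xr [-111.4  -91.8] ztop -20.1
topA -1 0.114 28 med [-118.7    1.9  -15.8] xr [-121.9 -114.4] ztop -20.8
```

View pics/sAc.png

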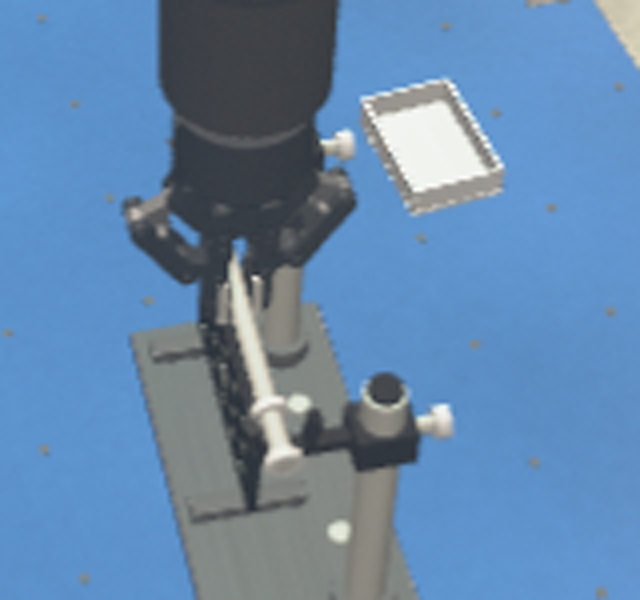

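Request:
drive_tool:
  increments:
    - [0.745, 0, 0, 0, 0]
    - [0.74, 0, 0, 0, 0]
    - [0.74, 0, 0, 0, 0]
    - [0.74, 0, 0, 0, 0]
    - [0.74, 0, 0, 0, 0]

```text
time: 15.52
tcp_pos: [0.555, -0.2195, 0.3586]
orientation: [2.119, -2.308, -0.005]
force: [-0.4, 0.6, 4.0]
grip_width: 0.131
```

```bash
python3 -c "
from h import *
s=need(.5558,-.2188,.3600,-4.8)"
```

```text
t 15.52 pos [ 0.555  -0.2195  0.3586] head 175.13 tilt z [-0.0082 -0.0032 -1.    ] F [-0.38  0.61  4.01] M [ 0.418  0.235 -0.074] w 0.131
shift cm [-0.08 -0.07 -0.14] yaw [ 1.7993e+02 -7.0000e-02]
```

Request:
drive_tool:
  increments:
    - [0.735, 0, 0, 0, 0]
    - [0.73, 0, 0, 0, 0]
    - [0.73, 0, 0, 0, 0]
    - [0.73, 0, 0, 0, 0]
    - [0.73, 0, 0, 0, 0]

```text
time: 15.93
tcp_pos: [0.555, -0.2195, 0.3585]
orientation: [2.119, -2.308, -0.005]
force: [-0.8, 0.1, 3.5]
grip_width: 0.137
```

```bash
python3 -c "
from h import *
s=need(.5558,-.2188,.3600,-4.8)"
```

```text
t 15.93 pos [ 0.555  -0.2195  0.3585] head 175.13 tilt z [-0.0083 -0.0032 -1.    ] F [-0.82  0.07  3.47] M [0.24  0.161 0.014] w 0.137
shift cm [-0.08 -0.07 -0.15] yaw [ 1.7993e+02 -7.0000e-02]
```

Request:
drive_tool:
  increments:
    - [0.73, 0, 0, 0, 0]
    - [0.73, 0, 0, 0, 0]
    - [0.73, 0, 0, 0, 0]
    - [0.73, 0, 0, 0, 0]
    - [0.73, 0, 0, 0, 0]

```text
time: 16.35
tcp_pos: [0.555, -0.2195, 0.3585]
orientation: [2.119, -2.308, -0.005]
force: [-0.2, 1.3, 3.9]
grip_width: 0.137
```

```bash
python3 -c "
from h import *
s=need(.5558,-.2188,.3600,-4.8)"
```

```text
t 16.35 pos [ 0.555  -0.2195  0.3585] head 175.13 tilt z [-0.0083 -0.0032 -1.    ] F [-0.25  1.25  3.9 ] M [ 0.311  0.201 -0.   ] w 0.137
shift cm [-0.08 -0.07 -0.15] yaw [ 1.7993e+02 -7.0000e-02]
```

Request:
drive_tool:
  increments:
    - [0.72, 0, 0, 0, 0]
    - [0.71, 0, 0, 0, 0]
    - [0.7, 0, 0, 0, 0]
    - [0.69, 0, 0, 0, 0]
    - [0.68, 0, 0, 0, 0]

```text
time: 16.77
tcp_pos: [0.555, -0.2195, 0.358]
orientation: [2.119, -2.308, -0.006]
force: [0.4, 0.2, -0.4]
grip_width: 0.161
```

```bash
python3 -c "
from h import *
s=need(.5558,-.2188,.3600,-4.8)"
```

```text
t 16.77 pos [ 0.555  -0.2195  0.358 ] head 175.12 tilt z [-0.009 -0.003 -1.   ] F [ 0.42  0.22 -0.42] M [-0.049 -0.022 -0.007] w 0.161
shift cm [-0.08 -0.07 -0.2 ] yaw [ 1.7992e+02 -8.0000e-02]
```

Request:
drive_tool:
  increments:
    - [0.6, 0, 0, 0, 0]
    - [0.4, 0, 0, 0, 0]
    - [0.2, 0, 0, 0, 0]
    - [0, 0, 0, 0, 0]
    - [0, 0, 0, 0, 0]

```text
time: 17.18
tcp_pos: [0.555, -0.2195, 0.358]
orientation: [2.119, -2.308, -0.006]
force: [0.0, -0.7, 0.0]
grip_width: 0.504
```

Request:
drive_tool:
  increments:
    - [0, 0, 0, -0.5, 0]
    - [0, 0, 0, -1, 0]
    - [0, 0, 0, -2, 0]
    - [0, 0, 0, -3, 0]
    - [0, 0, 0, -4, 0]

```text
time: 17.6
tcp_pos: [0.5553, -0.2195, 0.3998]
orientation: [2.119, -2.308, -0.005]
force: [0.6, 0.6, 0.7]
grip_width: 0.499
```

Request:
drive_tool:
  increments:
    - [0, 0, 0, -1.5, 0]
    - [0, 0, 0, -3, 0]
    - [0, 0, 0, -4.5, 0]
    - [0, 0, 0, -6, 0]
    - [0, 0, 0, -6, 0]

```text
time: 18.02
tcp_pos: [0.5555, -0.2195, 0.4648]
orientation: [2.121, -2.311, 0.004]
force: [-0.6, 0.0, 0.5]
grip_width: 0.502
```

```bash
python3 -c "
from h import *
s=need(.5558,-.2188,.3600,-4.8)
grab('side','sideB');grab('top','topB')
im=cv2.imread('pics/sideB.png')[230:380,270:430]; cv2.imwrite('pics/sBc.png',cv2.resize(im,None,fx=4,fy=4,interpolation=2)[:600])
im=cv2.imread('pics/topB.png')[180:300,330:490]; cv2.imwrite('pics/tBc.png',cv2.resize(im,None,fx=5,fy=5,interpolation=2))"
```

```text
t 18.02 pos [ 0.5555 -0.2195  0.4648] head 175.11 tilt z [-0.0017 -0.0054 -1.    ] F [-0.59  0.    0.49] M [-0.086 -0.006 -0.018] w 0.502
shift cm [-0.13 -0.04 10.48] yaw [ 1.7991e+02 -9.0000e-02]
```

View pics/sBc.png

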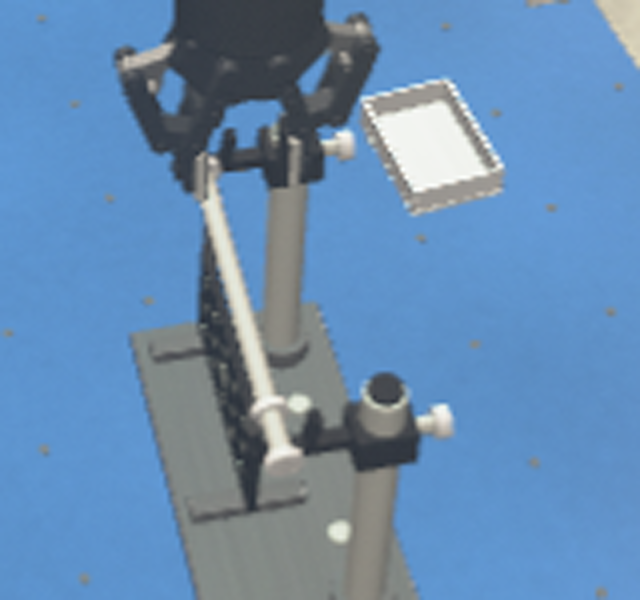

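View pics/tBc.png

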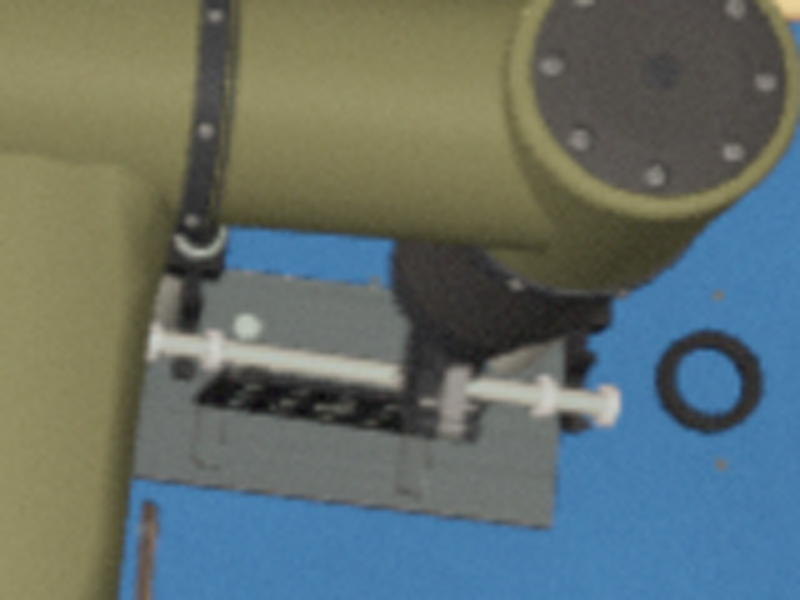

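Request:
drive_tool:
  increments:
    - [0, 0, 0.5, -2, 0]
    - [0, 0, 2, -4, 0]
    - [0, 0, 5, -5, 0]
    - [0, 0, 8, -5, 0]
    - [0, 0, 11, -5, 0]

```text
time: 18.53
tcp_pos: [0.4455, -0.2096, 0.5112]
orientation: [2.12, -2.309, -0.003]
force: [-0.8, 0.5, 0.1]
grip_width: 0.496
```

```bash
python3 - <<'E'
from h import *
grab('side','sideC');grab('top','topC')
im=cv2.imread('pics/sideC.png')[230:380,270:430]; cv2.imwrite('pics/sCc.png',cv2.resize(im,None,fx=4,fy=4,interpolation=2)[:600])
im=cv2.imread('pics/topC.png')[180:300,330:490]; cv2.imwrite('pics/tCc.png',cv2.resize(im,None,fx=5,fy=5,interpolation=2))
yaw=-0.0835; o=np.array([.5557,-.2190,0]); R=np.array([[np.cos(yaw),-np.sin(yaw),0],[np.sin(yaw),np.cos(yaw),0],[0,0,1]])
for n in('topC','sideC'):
    w=(cloud(load(n))-o)@R
    for a,b in((.11,.125),(.05,.08),(-.08,-.05),(-.125,-.113)):
        m=(w[...,1]>a)&(w[...,1]<b)&(abs(w[...,0])<.03)&(w[...,2]>.18)&(w[...,2]<.235)
        P=w[m]; 
        if len(P): print(n,a,len(P),np.round(np.median(P,0)*1000,1),'yr',np.round(np.percentile(P[:,1],[1,99])*1000,1))
a,b=load('top0')['frame'].astype(int),load('topC')['frame'].astype(int)
E
```

```text
sideC 0.11 46 [ -5.9 116.7 220.1] yr [112.1 123.5]
sideC 0.05 56 [ -6.   63.7 215.6] yr [51.  77.7]
sideC -0.08 63 [ -5.2 -61.8 203.7] yr [-79.  -50.2]
sideC -0.125 54 [  -5.2 -115.7  199. ] yr [-117.6 -113.2]
```

View pics/sCc.png

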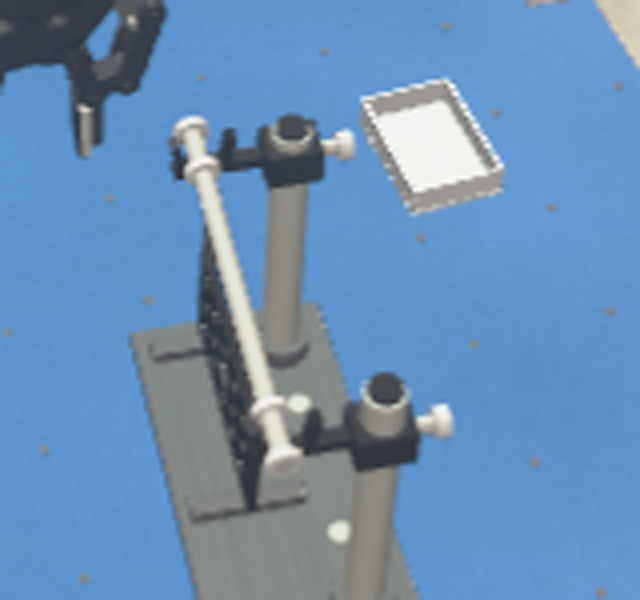

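View pics/tCc.png

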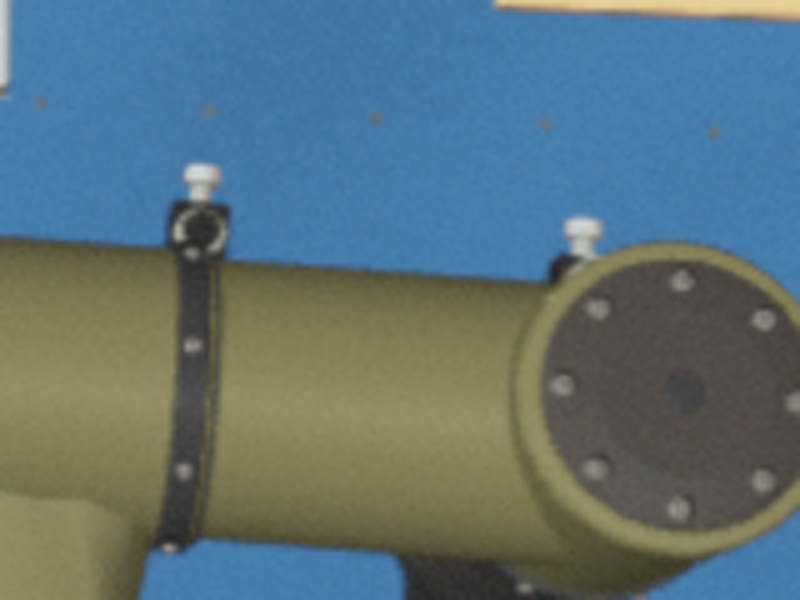

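Request:
drive_tool:
  increments:
    - [0, 0, 0, 0, 0]
    - [0, 0, 0, 0, 0]
    - [0, 0, 0, 0, 0]
    - [0, 0, 0, 0, 0]
    - [0, 0, 0, 0, 0]

```text
time: 19.05
tcp_pos: [0.4438, -0.2098, 0.5126]
orientation: [2.121, -2.31, 0.0]
force: [0.3, 0.1, -0.4]
grip_width: 0.5
```

```bash
python3 - <<'E'
from h import *
c=grab('side','sideD'); d=load('sideC')['frame'].astype(int); e=c['frame'].astype(int)
print('mean diff panel region',abs(d-e)[255:365,305:380].mean(),'bg',abs(d-e)[380:470,400:500].mean())
e0=load('side0')['frame'].astype(int)
for n,r in dict(adj=(170,205,258,274),carrier=(178,206,210,240),tray=(245,285,360,398),ring=(410,445,358,395)).items(): print(n,abs(e0-e)[r[0]:r[1],r[2]:r[3]].mean())
s=sense(); print(s['time'],s['force'],s['qd'].round(3) if hasattr(s['qd'],'round') else s['qd']); print(close_job())
E
```

```text
mean diff panel region 0.5668282828282828 bg 0.4688888888888889
adj 63.17797619047619
carrier 4.982142857142857
tray 6.826973684210526
ring 6.042728442728443
19.1 [ 0.37267172 -0.24627028 -0.08068497] [ 0.002 -0.005  0.001  0.001 -0.001  0.   ]
the job is handed in; nothing more can be done
None
```

View pics/sideD.png

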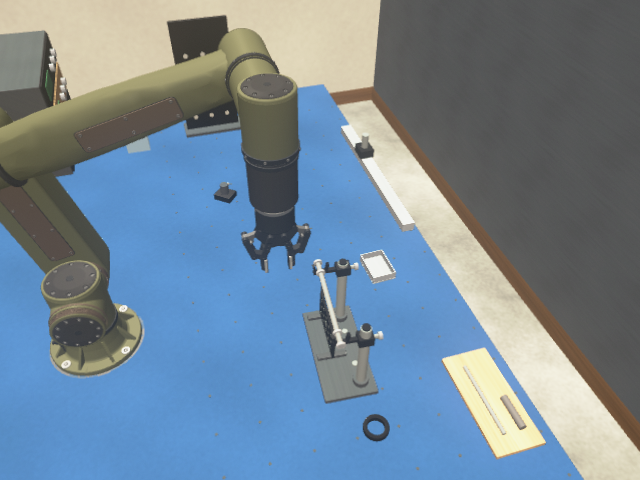

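View pics/topC.png

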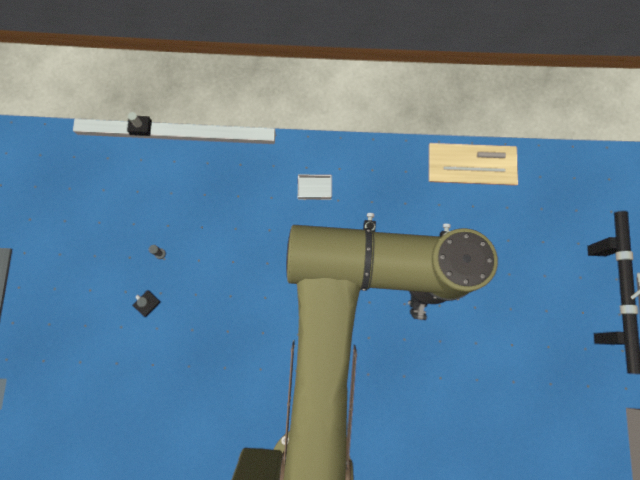

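I picked the panel up by its crossbar, hung it on both hooks and handed the job in at 19.1 s, with the gripper open and clear. `close_job()` gives no verdict, so I can't confirm it passed.

**Lowering:** I came down slowly. The left hook touched first, the bar pivoted in the pads, then the right hook took load. I eased the grip while the fingers still held the bar. From wrist force and moment I estimated, never measured directly:

| Stage | Left hook | Right hook |
|---|---|---|
| Highest estimate while lowering | 8.5–9.3 N | 1–2 N |
| Held, just before release | about 5.5 N | about 3 N |

The right hook's load during lowering is the weaker estimate. Easing the grip brought it clearly above 1 N before I let go, and the tool force fell to about zero once the jaws opened.

**Last checks:**
- **Seating:** the bar sits in both hooks, each between its pair of collars. Its axis is about 0.212 m high at the left hook and 0.195 m at the right, which matches the hook floors I measured. It rests about 4–5 mm toward the robot side of the slots, inside the 12 mm limit.
- **Motion:** two pictures half a second apart show no movement of the panel.
- **Other things on the bench:** the tray, lens ring and rail carrier look unmoved. The picture-difference check on the adjuster came out high because the arm blocked it in the side view; in the top view it stands at its starting pixel.

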